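# Pack up the foot of a bearing bracket and hold the wedge tight

### The arm

A 7-joint arm with a two-finger parallel gripper is mounted at the origin on a cart in front of the work surface, level with it; the furniture and walls round the work are solid. World frame = base frame: x ahead of the robot, y to its left, z up, the work surface at z = 0. Lengths are in mm, angles in degrees, forces in N, time in s.
With the tool pointing down it reaches from about 425 to 875 mm from the base axis. Payload 9.9 kg.
Tool frame: the origin (TCP) lies at the very end of the fingers, on their centre line; the grasp point (between the pads) lies 19 mm behind it (grasp_offset is the distance from the TCP to the grasp point, in mm); z points along the fingers, y is the line along which they close (so a half turn about z gives the same grasp; the last joint's range is limited). The gripper opens to 85 mm and grips with 20 to 120 N. Pads are 22 mm wide; open, the fingers measure 114 mm over their backs; the gripper's body (76 mm by 85 mm) begins 54 mm behind the grasp point. The pads swing forward as they close: fully open they stand 13 mm farther back than shut.
Start: joints at [-71.093, 32.985, 1.427, 82.34, -0.859, 64.687, -3.237], TCP at [271.405, 618.036, 231.289] pointing down, gripper open.
Joint ranges: [-157.87, 157.87], [-19.46, 123.44], [-87.15, 90], [11.01, 140.99], [-62.26, 242.26], [9.8, 113.94], [-161.44, 161.44]. Speed limits (degrees/s): [127.2, 127.2, 172.46, 172.46, 180, 180, 180].

### API

Orientations are given as a 3x3 rotation matrix whose columns are the frame's x, y, z axes.
In Python, from rig import observe, snapshot, get_calibration, close_job, grasp_offset gives the robot as it stands.
- The arm moves only by the tool servo_tool, never from a script. Its argument "series" is a list of rows, each a list of 5 numbers: the shift along the tool's x, y, z in m, then the turn about the tool's z in rad, then the gripper's target within -1 to 1 (fully open at 1, half-way at 0, shut at -1). In form: [[tx, ty, tz, spin, grip], ...]. A call has 1 to 12 rows; each row shifts and turns the commanded pose from where the row before left it, along the tool's axes as they then stand; what a row does not reach is not made up. A row lasts 1/12 s, in which the tool goes at most 41.7 mm and 7.16 degrees, less where a joint would pass 70% of its speed; a pose out of reach is approached as far as the arm can. A call with a gripper value outside its range is refused whole. The fingers move at their own pace and stop on an object; the grip force is fixed at half the most. Time passes only in rows, so rows that do not move let the fingers close. It gives the time, the measured TCP pose, the force, the opening and the grip force at its end, in the units of the state.
- observe(): the state, without advancing time (a new reading comes with each control period).
- snapshot(name): name is "scene" or "top" or "wrist"; returns the picture (480x640x3 uint8, blue, green, red); there is no depth.
- get_calibration(name): a dict with "fov_y" (degrees; the focal length in pixels is half the picture's height over the tangent of half this angle, whatever the lens; pixels are square), "cx", "cy" (the principal point, pixels), "R" (3x3) and "t" (3): a world point X has camera coordinates R X + t. Camera axes: x right, y down, z forward; pixel columns grow to the right and rows downward; lengths in mm; the calibration is good to about 2 mm. A picture is of the moment at which its call begins: read the wrist's pose just before it. get_calibration takes no time and is no camera call; for the wrist camera it gives the pose at the moment of the call.
- close_job(): hands the job in; it is judged then, once.
The state is a dict: "time": time; "qpos": joint angles; "joint_vel": joint speeds; "joint_efforts": joint torques, N m; "tcp_pos": TCP position; "orientation": TCP orientation; "force": force on the tool from outside, world axes, zero at the start; "ft_torque": the same for the moment, N m; "opening": opening from 0.0 (shut) to 1.0 (fully open); "grip_force": force on a finger pad.
Only numpy, scipy, OpenCV 4.12 (cv2) and the standard library are available. Lean on these libraries where they do the work, as an engineer would, in place of code of your own. Each camera call takes 0.05 s, during which the arm holds its last target. There are 200 camera calls.

### The job

First lower the bearing bracket over the two dowel pins of the machine base, the big hole in its foot over the stud, until it lies flat on the seat, and let go. Then fill the gap under its overhanging foot from the front, by feel: slide in flat slotted packers one by one, home round the stud, as many as go in and still leave room for the thin end of the wedge (one or two; a spare stays on the bench), then the forked wedge on top of them until it is just tight under the foot, without lifting the bracket off its seat. Finish still gripping the wedge, pushed in tight and touching nothing else, with the other loose things on the bench left alone.

Things in the scene. Friction and masses are not known exactly. Their poses are not given: they have to be found in the camera images.
- machine_base: grey machine base, fixed. Origin on the bench under the middle of its raised seat; x is the way in for packers and wedge (about away from the robot), y along the base towards the support. Flat seat 60 mm above the bench, x -30 to 30, y -57 to 55 mm. Foot plate 12 mm high, x -45 to 45, y -62 to 128 mm; webs on it 37 mm high
- pin0 (a point): dowel pin nearer the support: foot of the pin at seat level (60 mm above the bench). 10 mm diameter, stands 18 mm above the seat, the last 5 mm tapered; at y = +46 mm of the base
- pin1 (a point): the other dowel pin, of the same size, at y = -45 mm of the base
- support: fixed steel pad on a screw, at x 0, y 105 mm of the base, axes as the base. Origin: on the flat top, on the axis of the threaded stud (10 mm diameter, 48 mm tall) that stands on it. Pad 34 mm wide (y), x -48 to 28 mm, 11 mm thick. Its top is 14 to 28 mm below the seat's level, differently each time: this is the gap under the bracket's foot, which spans x -28 to 28 mm here when seated
- bracket_grip (a point): middle of the grey bearing block (44 x 44 mm, from 10 to 60 mm above the underside, 9 mm oil nipple on top) of the loose bearing bracket (0.85 kg), 40 mm above its underside; pinch the block here across x. It balances 7 mm towards +y. Axes: y along the plate towards the foot end, z up; seated, they agree with those of the base
- bracket: the same bracket, flat on the bench at first: plate 56 (x) x 190 (y) x 10 mm. Origin: middle of the plate's underside, 19 mm in y and -40 mm in z from the point above. Dowel holes (11.5 mm) at y 14 and -77 mm, foot hole (21.5 mm) at y 73 mm
- bracket_hole0 (a point): centre of the bracket's first dowel hole, at the plate's underside; goes over pin0
- bracket_hole1 (a point): centre of the bracket's second dowel hole, at the plate's underside; goes over pin1
- packer_a_centre (a point): flat slotted steel packer, 100 (x) x 40 (y) x 8 mm, 0.2 kg, flat on the bench; this point is its centre. Slot 16 mm wide, 27 mm deep, open at its +x end. Home on the support the slot's bottom meets the stud and this point is at x -28, y 0 mm of the support. Pinch it across y about 33 mm to the -x side of this point, so that the fingers clear the foot
- packer_b_centre (a point): second packer, the same as the first. For a gap under about 20 mm one packer is right (the wedge makes up the rest), above it two
- wedge_head (a point): forked steel wedge, 125 (x) x 40 (y) mm, 0.3 kg, lying flat. This point: middle of its head (40 x 40 x 20 mm block), 10 mm up; pinch the head across y here. The taper begins 20 mm in front (+x) of this point, 14.4 mm thick, and thins evenly (0.14 mm per mm) to 2.5 mm at the nose, 105 mm from this point. Slot 16 mm wide, 62 mm deep, open at the nose, passes the stud
- wedge: the same wedge: origin under the middle of its whole length (42.5 mm to the +x side of the point above, 10 mm lower). A push of about 6 to 10 N along its x makes it tight while it rests lightly on the packer; only the weight of the bracket holds the foot down (about 3 to 4 N at the foot), so stop when the push is felt
- wedge_nose (a point): middle of the wedge's thin end, at its underside
- hex_nut: bystander, leave it: large bare steel hex nut, 46x52x24 mm, lying flat; origin: centre of its underside
- ring: bystander, leave it: rusty steel ring, 45 mm across, 11 mm high; origin: centre of its underside
- bar_end: bystander, leave it: stepped round steel bar end, 30 mm across, standing 101 mm tall; origin: centre of its underside
- bolt: bystander, leave it: rusty hex bolt 89 mm long lying on the bench; origin: centre of its underside
- chisel: bystander, leave it: cold chisel 158 mm long lying on the bench; origin: centre of its underside
Not all that is in view belongs to the job. What is shaped like the wedge but turquoise is not meant.

How it is judged:
By the outcome, as a careful person would: the job done as asked, in the order asked, and still so for the second after the job is handed in, while the arm keeps its last pose, push and grip.
It also fails if it takes over 72 s, if anything falls off the work surface, if the arm or the gripper's body presses on something with over 40 N, if the wrist force passes 120 N, or if a joint passes its speed limit or range.

## Working session

There is one attempt and no reset: what is moved stays moved. The work goes in short steps, Python scripts to look and compute and a tool call to move; the robot and the scene stay as the last step left them, time stands still between calls to the robot, and variables do not carry over. Pictures are saved under pics/ and viewed, at most 10 in all, crops included, and the job is handed in when it is done.

Besides the shell and the picture viewer there is one more tool, called after "Call:" by a JSON object that holds its "op" and its "data", one argument or row to a line. servo_tool: Moves the arm, as the interface text tells. Its arguments: {"type":"object","properties":{"series":{"type":"array"}},"required":["series"]}

```bash
ls; mkdir -p pics; python3 - <<'E'
from rig import *
import cv2
for n in("scene","top"):
    cv2.imwrite(f"pics/{n}0.png",snapshot(n)); c=get_calibration(n); print(n,c)
s=observe();print(s["time"],s["tcp_pos"],s["orientation"],s["force"],s["opening"],grasp_offset)
E
```

```text
pics
scene {'fov_y': 52.55830468552587, 'cx': 314.58005859561194, 'cy': 240.929587751306, 'R': array([[ 0.8718145 , -0.48929569,  0.02300427],
       [-0.20884085, -0.41376756, -0.88610491],
       [ 0.44308574,  0.76771488, -0.46291349]]), 't': array([-423.35142568,  201.95330904,  995.41001159])}
top {'fov_y': 54.22769758716888, 'cx': 314.38734517739886, 'cy': 241.88594171289918, 'R': array([[-0.06767839, -0.99769656,  0.00460526],
       [-0.97287441,  0.06496975, -0.22202321],
       [ 0.22121259, -0.01950651, -0.97503051]]), 't': array([ 116.15059543,  526.10556036, 1099.63945801])}
0.1 [271.19440926 617.68792387 230.55517885] [[-9.15637160e-01  4.02005333e-01 -5.51279066e-04]
 [ 4.02005710e-01  9.15636210e-01 -1.31940315e-03]
 [-2.56360293e-05 -1.42971189e-03 -9.99998978e-01]] [-0.02624296  0.65228591  0.45547721] 0.99955681188549 18.700000000000003
```

View pics/scene0.png

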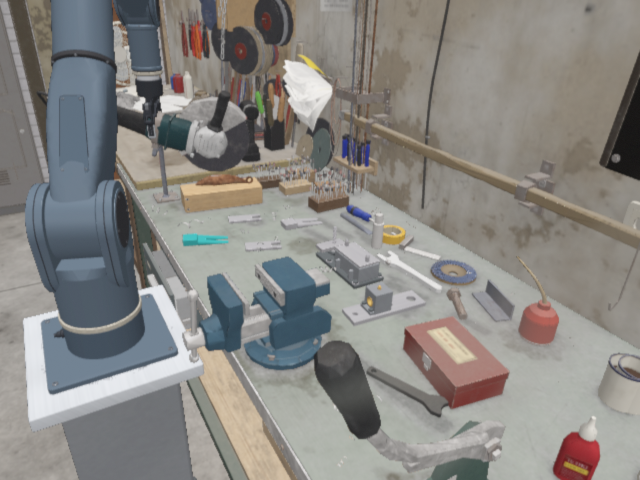

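View pics/top0.png

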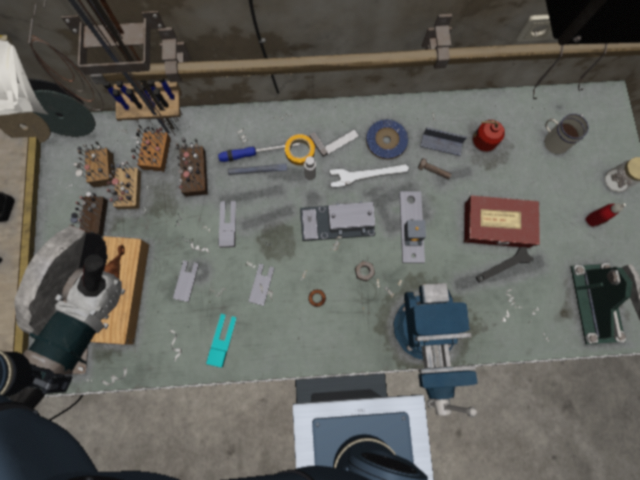

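The scene and top views show:
- **Base:** machine base at top (338,221), with the support end to the left at about (316,222).
- **Bracket:** at (412,228), foot end up or down still to be decided.
- **Slotted grey parts:** (228,223), (185,280) and (260,284).
- **Turquoise decoy:** at (221,341).

(228,223) is the longest and has a fork, so it looks like the wedge. The other two look like packers. I'll confirm in one enlarged crop.

```bash
python3 - <<'E'
import cv2
a=cv2.imread("pics/top0.png")
b=cv2.resize(a[180:315,165:305],None,fx=2.85,fy=2.85,interpolation=cv2.INTER_CUBIC)
c=cv2.resize(a[180:315,295:435],None,fx=2.85,fy=2.85,interpolation=cv2.INTER_CUBIC)
cv2.imwrite("pics/crop1.png",cv2.hconcat([b,c]))
E
```

```text
(no output)
```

View pics/crop1.png

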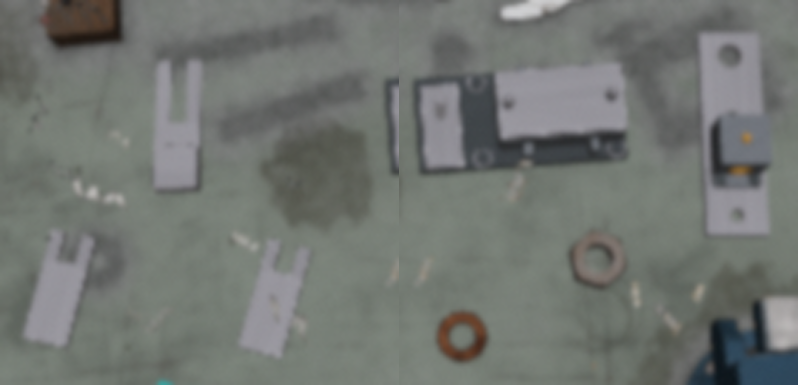

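The crop confirms the identities:
- **Wedge:** long, with a deep fork and a stepped head, at top (228,223). The nose is at the top (+x).
- **Packers:** flat, short slots, at (185,280) and (260,284), with slots towards +x.
- **Bracket:** foot hole up at about (411,199), second dowel hole at about (414,255).
- **Base:** pins at about (333,216) and (370,213), stud at about (308,218).

Next I convert these to positions.

```bash
cat > h.py <<'E'
import numpy as np, cv2
from rig import *
def w(px,z,c):
    "pixel(s) -> world xy at height z"
    px=np.atleast_2d(np.array(px,float)); f=240/np.tan(np.radians(c["fov_y"]/2))
    R,t=np.array(c["R"]),np.array(c["t"]); C=-R.T@t
    d=np.c_[(px-[c["cx"],c["cy"]])/f,np.ones(len(px))]@R
    return (C+d*((z-C[2])/d[:,2])[:,None])[:,:2]
def p(X,c):
    X=np.atleast_2d(np.array(X,float)); f=240/np.tan(np.radians(c["fov_y"]/2))
    v=X@np.array(c["R"]).T+c["t"]; return v[:,:2]/v[:,2:]*f+[c["cx"],c["cy"]]
def yaw(s): # world yaw of the tool's y axis
    o=np.array(s["orientation"]); return np.degrees(np.arctan2(o[1,1],o[0,1]))
E
python3 - <<'E'
from h import *
c=get_calibration("top")
L=lambda q:((np.array(q)+.5)/2.85-.5)+[165,180]
R=lambda q:((np.array(q)-[399,0]+.5)/2.85-.5)+[295,180]
def show(n,q,z,F): print(n,w(F(q),z,c).round(0).tolist())
show("wedge head bl,br",[(154,190),(199,188)],18,L)
show("wedge nose",[(160,60),(200,60)],2.5,L)
show("packL (slot tips, tail)",[(50,232),(93,236),(24,337),(65,347)],8,L)
show("packR",[(269,240),(310,250),(240,345),(281,357)],8,L)
show("seat",[(496,75),(625,62),(628,135),(500,143)],60,R)
show("pins tip",[(508,103),(612,95)],78,R)
show("stud top",[(438,108)],88,R)
show("brk holes foot,1",[(730,55),(738,214)],10,R)
show("brk corners",[(698,33),(758,32),(768,235),(707,235)],10,R)
show("nut,ring",[(598,258),(462,335)],12,R)
w_=get_calibration("wrist");print(w_["fov_y"],-w_["R"].T@w_["t"],w_["R"][2], w_["R"][0])
E
```

```text
wedge head bl,br [[547.0, 324.0], [546.0, 284.0]]
wedge nose [[673.0, 319.0], [671.0, 282.0]]
packL (slot tips, tail) [[517.0, 420.0], [510.0, 382.0], [424.0, 443.0], [413.0, 407.0]]
packR [[496.0, 224.0], [485.0, 188.0], [404.0, 254.0], [391.0, 218.0]]
seat [[622.0, 38.0], [627.0, -76.0], [560.0, -73.0], [560.0, 40.0]]
pins tip [[591.0, 31.0], [592.0, -59.0]]
stud top [[588.0, 92.0]]
brk holes foot,1 [[643.0, -182.0], [493.0, -172.0]]
brk corners [[666.0, -155.0], [663.0, -210.0], [472.0, -197.0], [476.0, -142.0]]
nut,ring [[461.0, -42.0], [401.0, 83.0]]
67.32015492799985 [209.65665571 644.70848073 374.3658277 ] [ 0.24180098 -0.10754836 -0.96434726] [ 0.40288028  0.91525208 -0.00105462]
```

```bash
cat >> h.py <<'E'
def plan(xyz,yw,grip,mm=38,rel=None,start=None):
    "print rows from the present pose to TCP xyz, tool-y yaw yw (shortest way, or rel degrees)"
    s=observe(); a0=yaw(s); P=np.array(s["tcp_pos"]); T=np.array(xyz,float)
    if start is not None: P=np.array(start[:3],float); a0=start[3]
    d=rel if rel is not None else (yw-a0+180)%360-180
    n=max(1,int(np.ceil(max(np.linalg.norm(T-P)/mm,abs(d)/6.9))))
    rows=[];a=a0
    for i in range(n):
        y=np.array([np.cos(np.radians(a)),np.sin(np.radians(a)),0]); x=np.cross(y,[0,0,-1])
        # keep rounding from piling up
        v=P0=(T-P)/(n-i); r=[round(v@x/1000,4),round(v@y/1000,4),round(-v[2]/1000,4),round(-np.radians((a0+d-a)/(n-i)),3),grip]
        P=P+1000*(r[0]*x+r[1]*y)-np.array([0,0,1000*r[2]]); a-=np.degrees(r[3]); rows.append(r)
    for i in range(0,n,12): print(str(rows[i:i+12]).replace(" ",""))
    print("end",P.round(1),round(a,1),n)
E
python3 -c "
from h import *
plan((551,-176,150),-94,1,rel=-160)"
```

```text
[[np.float64(-0.024),np.float64(-0.0256),np.float64(0.0034),np.float64(0.116),1],[np.float64(-0.0268),np.float64(-0.0226),np.float64(0.0034),np.float64(0.116),1],[np.float64(-0.0292),np.float64(-0.0194),np.float64(0.0034),np.float64(0.116),1],[np.float64(-0.0313),np.float64(-0.0159),np.float64(0.0034),np.float64(0.116),1],[np.float64(-0.0329),np.float64(-0.0122),np.float64(0.0033),np.float64(0.116),1],[np.float64(-0.0341),np.float64(-0.0083),np.float64(0.0034),np.float64(0.116),1],[np.float64(-0.0348),np.float64(-0.0043),np.float64(0.0033),np.float64(0.116),1],[np.float64(-0.0351),np.float64(-0.0002),np.float64(0.0034),np.float64(0.117),1],[np.float64(-0.0348),np.float64(0.0039),np.float64(0.0033),np.float64(0.116),1],[np.float64(-0.0342),np.float64(0.0079),np.float64(0.0034),np.float64(0.117),1],[np.float64(-0.033),np.float64(0.0118),np.float64(0.0033),np.float64(0.116),1],[np.float64(-0.0314),np.float64(0.0156),np.float64(0.0034),np.float64(0.117),1]]
[[np.float64(-0.0294),np.float64(0.0191),np.float64(0.0033),np.float64(0.116),1],[np.float64(-0.027),np.float64(0.0224),np.float64(0
[... 153 characters left out ...]
at64(0.0034),np.float64(0.117),1],[np.float64(-0.0177),np.float64(0.0303),np.float64(0.0033),np.float64(0.116),1],[np.float64(-0.014),np.float64(0.0321),np.float64(0.0034),np.float64(0.117),1],[np.float64(-0.0102),np.float64(0.0335),np.float64(0.0033),np.float64(0.116),1],[np.float64(-0.0062),np.float64(0.0345),np.float64(0.0034),np.float64(0.117),1],[np.float64(-0.0022),np.float64(0.035),np.float64(0.0033),np.float64(0.116),1],[np.float64(0.0019),np.float64(0.035),np.float64(0.0034),np.float64(0.117),1],[np.float64(0.006),np.float64(0.0345),np.float64(0.0033),np.float64(0.116),1],[np.float64(0.0099),np.float64(0.0336),np.float64(0.0034),np.float64(0.117),1]]
end [ 551. -176.  150.] -93.7 24
```

Call:
{"op": "servo_tool", "data": {
  "series": [
    [-0.024,-0.026,0.003,0.116,1],
    [-0.027,-0.023,0.003,0.116,1],
    [-0.029,-0.019,0.003,0.116,1],
    [-0.031,-0.016,0.003,0.116,1],
    [-0.033,-0.012,0.003,0.116,1],
    [-0.034,-0.008,0.003,0.116,1],
    [-0.035,-0.004,0.003,0.116,1],
    [-0.035,0,0.003,0.117,1],
    [-0.035,0.004,0.003,0.116,1],
    [-0.034,0.008,0.003,0.117,1],
    [-0.033,0.012,0.003,0.116,1],
    [-0.031,0.016,0.003,0.117,1]
  ]
}}

```text
time: 1.1
tcp_pos: [412.8, 220.0, 195.1]
orientation: [[0.241, 0.971, -0.0], [0.971, -0.241, 0.0], [-0.0, -0.0, -1.0]]
force: [0.5, -1.0, -0.7]
opening: 1.001
grip_force: 0.0
```

Call:
{"op": "servo_tool", "data": {
  "series": [
    [-0.029,0.019,0.004,0.116,1],
    [-0.027,0.022,0.004,0.117,1],
    [-0.024,0.025,0.004,0.116,1],
    [-0.021,0.028,0.004,0.117,1],
    [-0.018,0.03,0.004,0.116,1],
    [-0.014,0.032,0.004,0.117,1],
    [-0.01,0.034,0.004,0.116,1],
    [-0.006,0.035,0.004,0.117,1],
    [-0.002,0.035,0.004,0.116,1],
    [0.002,0.035,0.004,0.117,1],
    [0.006,0.035,0.003,0.116,1],
    [0.01,0.034,0.003,0.117,1]
  ]
}}

```text
time: 2.1
tcp_pos: [553.0, -176.9, 148.8]
orientation: [[0.998, -0.07, -0.001], [-0.07, -0.998, 0.0], [-0.001, -0.0, -1.0]]
force: [0.4, 0.6, -0.1]
opening: 0.996
grip_force: 0.0
```

```bash
python3 - <<'E'
from h import *
import pickle
c=get_calibration("wrist"); im=snapshot("wrist"); cv2.imwrite("pics/w1.png",im); s=observe()
pickle.dump((c,dict(s)),open("w1.pkl","wb")); print(s["tcp_pos"],yaw(s))
for n,X in dict(foot=(643,-182,10),h1=(493,-172,10),grip=(551,-176,60)).items(): print(n,p(X,c).round(0))
E
```

```text
[ 554.20589314 -184.44909813  149.06327627] -94.83891270160213
foot [[315. 108.]]
h1 [[316. 296.]]
grip [[316. 247.]]
```

View pics/w1.png

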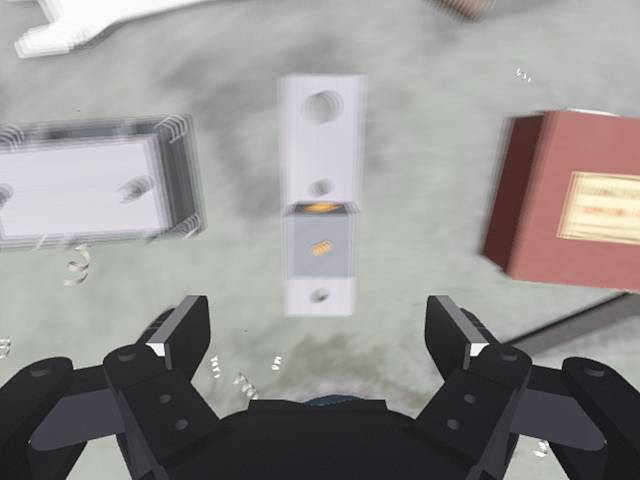

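The first wrist view was blurred because the arm was still settling. It shows the bracket holes near (322,106), (321,187) and (319,295), and the nipple at (320,248). I'll take a still picture and fit the holes by code.

```bash
cat >> h.py <<'E'
def grab(tag):
    import pickle
    snapshot("wrist"); c=get_calibration("wrist"); s=observe(); im=snapshot("wrist"); cv2.imwrite(f"pics/{tag}.png",im)
    pickle.dump((c,dict(s)),open(tag+".pkl","wb")); return im,c,s
def blob(im,uv,r,thr=None,dark=True):
    "ellipse of the dark (or bright) blob at uv: centre, axes"
    u,v=int(round(uv[0])),int(round(uv[1])); k=4
    g=cv2.cvtColor(im,cv2.COLOR_BGR2GRAY)[v-r:v+r+1,u-r:u+r+1]
    g=cv2.resize(g,None,fx=k,fy=k,interpolation=cv2.INTER_CUBIC)
    t=thr or cv2.threshold(g,0,255,cv2.THRESH_OTSU)[0]
    m=((g<t) if dark else (g>t)).astype(np.uint8)
    cs,_=cv2.findContours(m,cv2.RETR_EXTERNAL,cv2.CHAIN_APPROX_NONE)
    q=max([q for q in cs if len(q)>8],key=cv2.contourArea); e=cv2.fitEllipse(q)
    return (np.array(e[0])+.5)/k-.5+[u-r,v-r],np.array(e[1])/k,t
E
python3 - <<'E'
from h import *
im,c,s=grab("w2"); print(np.array(s["tcp_pos"]).round(1),yaw(s),np.abs(s["joint_vel"]).max())
for n,uv,r in(("foot",(322,106),20),("h0",(321,187),12),("h1",(319,295),12)):
    e=blob(im,uv,r); print(n,e[0].round(1),e[1].round(1),e[2],w(e[0],10,c).round(1))
big=np.hstack([cv2.resize(im[v-25:v+26,u-25:u+26],(260,260),interpolation=cv2.INTER_CUBIC) for u,v in((322,106),(321,187),(319,295))])
cv2.imwrite("pics/c2.png",big)
E
```

```text
[ 553.1 -181.7  149. ] -94.3408170584034 3.44066362781369
foot [310.2 110.5] [21.  34.2] 194.0 [[ 641.6 -184. ]]
h0 [311.4 190.8] [ 7. 16.] 186.0 [[ 582.3 -180.1]]
h1 [311.3 300.5] [ 6.1 11.4] 172.0 [[ 489.  -172.4]]
```

View pics/c2.png

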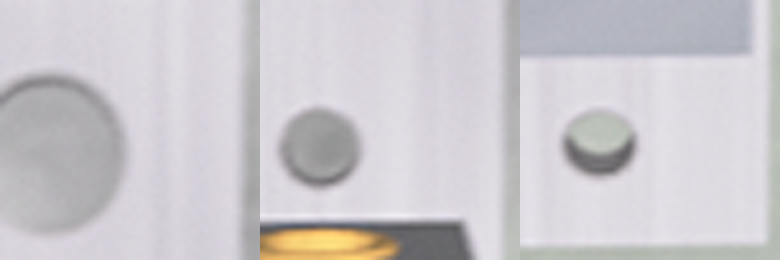

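The crop shows the holes clearly: foot at (305.8,111), hole0 at (307.8,190.6), hole1 at (309.7,297.9). I'll refine with recentred windows.

```bash
python3 - <<'E'
from h import *
import pickle
im=cv2.imread("pics/w2.png"); c,s=pickle.load(open("w2.pkl","rb"))
P=[]
for n,uv,r,z in(("foot",(306,111),19,10),("h0",(308,190),11,10),("h1",(310,298),11,10)):
    e=blob(im,uv,r,200); q=w(e[0],z,c)[0]; P.append(q); print(n,e[0].round(1),e[1].round(1),q.round(1))
P=np.array(P); print("d foot-h0 (59), h0-h1 (91)",np.linalg.norm(P[0]-P[1]),np.linalg.norm(P[1]-P[2]))
d=P[0]-P[2]; a=np.degrees(np.arctan2(d[1],d[0])); u=d/np.linalg.norm(d)
# least squares along the line: mean of holes at y 73,14,-77 = 3.33
g=P.mean(0)+u*(-19-3.33); print("yaw y",a,"grip",g, "com", g+u*7)
print("tcp",np.array(s["tcp_pos"]),yaw(s))
T=np.r_[g,21]; print(T)
plan(T,a-90,1,mm=25)
E
```

```text
foot [306.2 110.5] [31.2 32.4] [ 641.9 -181. ]
h0 [307.3 190.7] [16.3 16.8] [ 582.6 -176.9]
h1 [309.1 298. ] [13.4 15.4] [ 491.6 -170.8]
d foot-h0 (59), h0-h1 (91) 59.38377063989702 91.28034191879468
yaw y -3.893139331316938 grip [ 549.7525567  -174.68214558] com [ 556.73640361 -175.15741637]
tcp [ 553.14860647 -181.68927807  148.97595965] -94.3408170584034
[ 549.7525567  -174.68214558   21.        ]
[[np.float64(-0.0005),np.float64(-0.0006),np.float64(0.0213),np.float64(-0.0),1],[np.float64(-0.0005),np.float64(-0.0006),np.float64(0.0213),np.float64(-0.0),1],[np.float64(-0.0005),np.float64(-0.0006),np.float64(0.0213),np.float64(-0.001),1],[np.float64(-0.0005),np.float64(-0.0006),np.float64(0.0213),np.float64(-0.0),1],[np.float64(-0.0005),np.float64(-0.0006),np.float64(0.0213),np.float64(-0.001),1],[np.float64(-0.0006),np.float64(-0.0007),np.float64(0.0212),np.float64(-0.0),1]]
end [ 549.7 -174.7   21. ] -93.9 6
```

Call:
{"op": "servo_tool", "data": {
  "series": [
    [-0.0005,-0.0006,0.021,0,1],
    [-0.0005,-0.0006,0.021,0,1],
    [-0.0005,-0.0006,0.021,0,1],
    [-0.0005,-0.0006,0.021,0,1],
    [-0.0005,-0.0006,0.022,-0.001,1],
    [-0.0005,-0.0007,0.022,0,1],
    [0,0,0,0,1],
    [0,0,0,0,1]
  ]
}}

```text
time: 2.92
tcp_pos: [549.3, -170.3, 20.8]
orientation: [[0.998, -0.063, -0.002], [-0.063, -0.998, 0.001], [-0.002, -0.001, -1.0]]
force: [0.3, -0.4, 0.2]
opening: 0.999
grip_force: 0.0
```

Call:
{"op": "servo_tool", "data": {
  "series": [
    [0,0,0,0,1],
    [0,0,0,0,1]
  ]
}}

```text
time: 3.08
tcp_pos: [550.8, -171.6, 22.7]
orientation: [[0.998, -0.064, 0.002], [-0.064, -0.998, -0.0], [0.002, 0.0, -1.0]]
force: [0.2, -0.7, 0.6]
opening: 1.001
grip_force: 0.0
```

```bash
cat > rows.py <<'E'
R=[]
R+=[[-24,-26,3,.116],[-27,-23,3,.116],[-29,-19,3,.116],[-31,-16,3,.116],[-33,-12,3,.116],[-34,-8,3,.116],[-35,-4,3,.116],[-35,0,3,.117],[-35,4,3,.116],[-34,8,3,.117],[-33,12,3,.116],[-31,16,3,.117]]
R+=[[-29,19,4,.116],[-27,22,4,.117],[-24,25,4,.116],[-21,28,4,.117],[-18,30,4,.116],[-14,32,4,.117],[-10,34,4,.116],[-6,35,4,.117],[-2,35,4,.116],[2,35,4,.117],[6,35,3,.116],[10,34,3,.117]]
R+=[["w2"]]
R+=[[-.5,-.6,21,0]]*4+[[-.5,-.6,22,-.001],[-.5,-.7,22,0]]
E
cat >> h.py <<'E'
def cmd(upto=None):
    "commanded pose x,y,z,yaw from the rows sent"
    from rows import R
    from math import radians
    P=np.array([271.405,618.036,231.289]); a=66.3
    for r in R:
        if isinstance(r[0],str):
            if r[0]==upto: break
            continue
        y=np.array([np.cos(np.radians(a)),np.sin(np.radians(a)),0]); x=np.cross(y,[0,0,-1])
        P=P+r[0]*x+r[1]*y-np.array([0,0,r[2]]); a-=np.degrees(r[3])
    return np.r_[P,a]
E
python3 - <<'E'
from h import *
import pickle
print(cmd("w2"),cmd())
S=observe(); print(S["tcp_pos"],S["qpos"]); S=observe(); print(S["tcp_pos"])
c,s=pickle.load(open("w2.pkl","rb")); a=get_calibration("wrist"); b=get_calibration("wrist"); print(-a["R"].T@a["t"],-b["R"].T@b["t"], -c["R"].T@c["t"]-s["tcp_pos"], -a["R"].T@a["t"]-S["tcp_pos"])
E
```

```text
[ 552.93223917 -175.39708234  149.289       -93.72711218] [ 550.17837015 -171.51034822   21.289       -93.6698164 ]
[ 550.84821133 -171.60847442   22.73174252] [ -7.86784913  44.82991139  33.75337221 110.38752551 -40.49590331
  37.11388111 -41.9490848 ]
[ 550.84821133 -171.60847442   22.73174252]
[ 617.17340226 -175.9033773   166.68699673] [ 617.17340226 -175.9033773   166.68699673] [ 66.52421778  -4.52653105 143.85309043] [ 66.32519094  -4.29490289 143.95525421]
```

Call:
{"op": "servo_tool", "data": {
  "series": [
    [0,0.003,0,-0.004,1],
    [0,0,0,0,0],
    [0,0,0,0,-1],
    [0,0,0,0,-1],
    [0,0,0,0,-1],
    [0,0,0,0,-1],
    [0,0,0,0,-1],
    [0,0,0,0,-1],
    [0,0,0,0,-1]
  ]
}}

```text
time: 3.83
tcp_pos: [550.0, -175.0, 21.8]
orientation: [[0.998, -0.061, 0.001], [-0.061, -0.998, -0.001], [0.001, 0.0, -1.0]]
force: [-1.5, -0.2, 6.5]
opening: 0.504
grip_force: 63.0
```

```bash
sed -i 's/r=\[round(v@x\/1000,4),round(v@y\/1000,4),round(-v\[2\]\/1000,4),round(-np.radians((a0+d-a)\/(n-i)),3),grip\]/r=[round(float(q),k) for q,k in ((v@x\/1000,3),(v@y\/1000,3),(-v[2]\/1000,3),(-np.radians((a0+d-a)\/(n-i)),3))]+[grip]/' h.py
echo 'R+=[[0,3,0,-.004]]' >> rows.py
python3 - <<'E'
from h import *
k=cmd();print(k); S=observe(); print(S["force"])
plan((550,-174.5,121),k[3],-1,start=k,mm=25)
plan((440,-20,215),0.6,-1,start=[550,-174.5,121.3,k[3]],mm=25)
c=get_calibration("top")
for z in(100,160): print(w([(420,290),(450,285),(405,330),(468,340)],z,c).round(0).tolist())
E
```

```text
[ 549.98635037 -174.50419665   21.289       -93.44063328]
[-1.51734216 -0.18323599  6.48959147]
[[0.0,-0.0,-0.025,-0.0,-1],[0.0,-0.0,-0.025,-0.0,-1],[0.0,-0.0,-0.025,-0.0,-1],[0.0,-0.0,-0.025,-0.0,-1]]
end [ 550.  -174.5  121.3] -93.4 4
[[-0.009,-0.011,-0.007,-0.117,-1],[-0.007,-0.011,-0.007,-0.117,-1],[-0.006,-0.012,-0.007,-0.117,-1],[-0.004,-0.013,-0.007,-0.117,-1],[-0.003,-0.013,-0.007,-0.117,-1],[-0.001,-0.014,-0.007,-0.117,-1],[0.0,-0.013,-0.006,-0.117,-1],[0.002,-0.013,-0.007,-0.117,-1],[0.003,-0.013,-0.006,-0.118,-1],[0.005,-0.013,-0.007,-0.117,-1],[0.007,-0.012,-0.006,-0.118,-1],[0.008,-0.011,-0.007,-0.117,-1]]
[[0.009,-0.01,-0.006,-0.118,-1],[0.01,-0.009,-0.007,-0.117,-1]]
end [440.3 -20.1 215.3] 0.6 14
[[392.0, -156.0], [399.0, -228.0], [303.0, -111.0], [272.0, -252.0]]
[[386.0, -142.0], [392.0, -209.0], [302.0, -99.0], [272.0, -232.0]]
```

Call:
{"op": "servo_tool", "data": {
  "series": [
    [0,0,-0.01,0,-1],
    [0,0,-0.03,0,-1],
    [0,0,-0.04,0,-1],
    [0,0,-0.04,0,-1],
    [-0.009,-0.011,-0.005,-0.117,-1],
    [-0.007,-0.011,-0.005,-0.117,-1],
    [-0.006,-0.012,-0.005,-0.117,-1],
    [-0.004,-0.013,-0.005,-0.117,-1],
    [-0.003,-0.013,-0.005,-0.117,-1],
    [-0.001,-0.014,-0.005,-0.117,-1],
    [0,-0.013,-0.005,-0.117,-1],
    [0.002,-0.013,-0.005,-0.117,-1]
  ]
}}

```text
time: 4.83
tcp_pos: [485.7, -86.1, 181.3]
orientation: [[0.636, 0.772, -0.002], [0.772, -0.636, 0.0], [-0.001, -0.002, -1.0]]
force: [-1.0, 0.9, -8.6]
opening: 0.509
grip_force: 64.5
```

Call:
{"op": "servo_tool", "data": {
  "series": [
    [0.003,-0.013,-0.005,-0.118,-1],
    [0.005,-0.013,-0.005,-0.117,-1],
    [0.007,-0.012,-0.005,-0.118,-1],
    [0.008,-0.011,-0.005,-0.117,-1],
    [0.009,-0.01,-0.005,-0.118,-1],
    [0.01,-0.009,-0.005,-0.117,-1],
    [0,0,0,0,-1],
    [0,0,0,0,-1],
    [0,0,0,0,-1],
    [0,0,0,0,-1]
  ]
}}

```text
time: 5.67
tcp_pos: [440.1, -20.8, 211.1]
orientation: [[-0.008, 1.0, -0.001], [1.0, 0.008, -0.001], [-0.001, -0.001, -1.0]]
force: [0.0, -0.2, -8.0]
opening: 0.507
grip_force: 64.4
```

```bash
cat >> rows.py <<'E'
R+=[[0,0,-10,0],[0,0,-30,0],[0,0,-40,0],[0,0,-40,0],[-9,-11,-5,-.117],[-7,-11,-5,-.117],[-6,-12,-5,-.117],[-4,-13,-5,-.117],[-3,-13,-5,-.117],[-1,-14,-5,-.117],[0,-13,-5,-.117],[2,-13,-5,-.117]]
R+=[[3,-13,-5,-.118],[5,-13,-5,-.117],[7,-12,-5,-.118],[8,-11,-5,-.117],[9,-10,-5,-.118],[10,-9,-5,-.117]]
R+=[["w3"]]
E
python3 - <<'E'
from h import *
im,c,s=grab("w3"); print(cmd(),s["tcp_pos"],yaw(s),s["force"],s["opening"],s["time"],np.abs(s["joint_vel"]).max())
for n,X in dict(pin0=(591,31,78),pin1=(592,-59,78),stud=(588,92,88)).items(): print(n,p(X,c).round(0))
E
```

```text
[440.24168168 -20.09830818 211.289        0.5817409 ] [440.12589046 -20.69711376 211.04151428] 0.4514262397754701 [-0.43629277 -0.15505855 -8.53958567] 0.5081028135441181 5.7167 0.31694474834932423
pin0 [[519. 163.]]
pin1 [[503. 276.]]
stud [[536.  73.]]
```

View pics/w3.png

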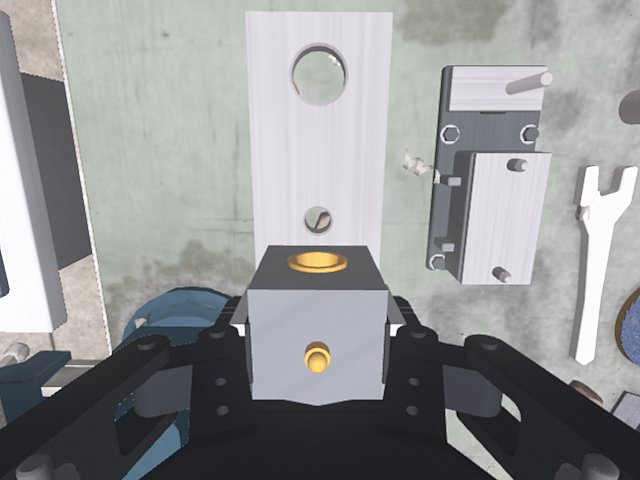

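The view is sharp and the bracket hangs level in the hand. Bracket holes are at (320,73) and (318,219). Pin0 is near (518,164), pin1 near (502,275), and the stud runs from foot (510,87) to tip (546,78). One enlarged crop will give exact pixels.

```bash
python3 - <<'E'
import cv2, numpy as np
a=cv2.imread("pics/w3.png"); o=np.zeros((600,800,3),np.uint8)
f=lambda r,k: cv2.createCLAHE(3,(4,4)).apply(cv2.cvtColor(cv2.resize(r,None,fx=k,fy=k,interpolation=cv2.INTER_CUBIC),cv2.COLOR_BGR2GRAY))[...,None]
o[0:400,0:400]=f(a[140:190,490:540],8); o[0:400,400:800]=f(a[250:300,475:525],8)
o[400:600,0:440]=f(a[60:110,440:550],4)
cv2.imwrite("pics/c3.png",o)
E
```

```text
(no output)
```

View pics/c3.png

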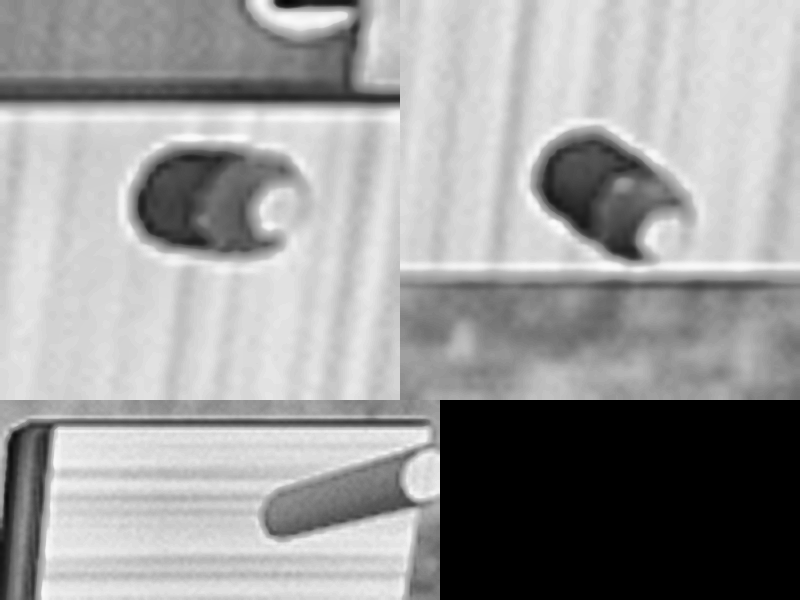

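The crop gives:
- **Pin0:** tip (524.6,165.6), foot (512.9,164.4).
- **Pin1:** tip (507.6,279.1), foot (498,272.6).
- **Stud:** foot (510.5,88.3), tip (544.8,77.5).

```bash
python3 - <<'E'
from h import *
import pickle
from scipy.optimize import least_squares
im=cv2.imread("pics/w3.png"); c,s=pickle.load(open("w3.pkl","rb"))
p0t,p0f,p1t,p1f=[w(q,z,c)[0] for q,z in(((524.6,165.6),78),((512.9,164.4),60),((507.6,279.1),78),((498,272.6),60))]
print("p0",p0t,p0f,"p1",p1t,p1f,"d",np.linalg.norm(p0t-p1t),np.linalg.norm(p0f-p1f))
# base fit: x0,y0,yaw,stud height
obs=[((0,46,78),(524.6,165.6)),((0,46,60),(512.9,164.4)),((0,-45,78),(507.6,279.1)),((0,-45,60),(498,272.6))]
def res(v):
    x,y,a,zs=v; ca,sa=np.cos(a),np.sin(a)
    O=obs+[((0,105,zs),(510.5,88.3)),((0,105,zs+48),(544.8,77.5))]
    X=[(x+ca*X[0]-sa*X[1],y+sa*X[0]+ca*X[1],X[2]) for X,_ in O]
    return (p(X,c)-[q for _,q in O]).ravel()
r=least_squares(res,[591,-14,0,40]); v=r.x; print("base",v[:2],np.degrees(v[2]),"support z",v[3],"gap",60-v[3]); print(r.fun.reshape(-1,2).round(1).tolist())
# holes in hand
f=blob(im,(320,73),34,205); h0=blob(im,(318,219),17,205); print(f,h0)
def res2(u):  # bracket origin (underside) rel TCP, yaw, z
    x,y,a=u; ca,sa=np.cos(a),np.sin(a); z=s["tcp_pos"][2]-21.3+10
    X=[(x-sa*Y,y+ca*Y,z) for Y in(73,14)]
    return (p(X,c)-[f[0],h0[0]]).ravel()
t=cmd("w3"); q=least_squares(res2,[440,0,0.]); b=q.x; print("bracket",b[:2],np.degrees(b[2]),"expected",t[:2]+19*np.array([-np.sin(np.radians(t[3])),np.cos(np.radians(t[3]))]),t[3],q.fun.round(1))
tgt=lambda Y,P,a:np.array([P[0]-np.sin(a)*Y,P[1]+np.cos(a)*Y])
# seated: bracket origin in base frame y=32 (46-14); turn by da about TCP then shift
da=v[2]-b[2]; off=b[:2]-s["tcp_pos"][:2]; ca,sa=np.cos(da),np.sin(da); off2=np.array([ca*off[0]-sa*off[1],sa*off[0]+ca*off[1]])
O=tgt(32,v,v[2]); print("seat O",O,"TCP target (measured frame)",O-off2,"turn",np.degrees(da),"move",O-off2-s["tcp_pos"][:2])
E
```

```text
p0 [595.6933383   29.36678068] [596.32770996  29.14540309] p1 [596.32638374 -62.06320371] [597.29645745 -63.13065645] d 91.43217590996662 92.28114452777672
base [596.27823758 -16.71064279] 0.5976512874161515 support z 40.075369015816584 gap 19.924630984183416
[[0.1, 0.1], [-0.6, -0.2], [0.6, -0.4], [-0.4, -1.5], [-0.9, 0.2], [1.0, 1.2]]
(array([319.00897217,  73.60279465]), array([57.42722702, 63.72342682]), 205) (array([317.58322144, 220.49274445]), array([29.48328972, 29.81232452]), 205)
bracket [439.71139736  -1.22318574] -0.12459064849203295 expected [440.04877241  -1.09928752] 0.5817408984945871 [-0.   0.5  0.  -0.6]
seat O [595.94445219  15.28761634] TCP target (measured frame) [596.60438445  -4.17953975] turn 0.7222419359081844 move [156.47849399  16.517574  ]
```

```bash
python3 - <<'E'
from h import *
k=cmd(); plan((530,-80,116),0.87,-1,start=k,mm=22)
E
```

```text
[[-0.009,0.013,0.014,-0.001,-1],[-0.009,0.013,0.014,-0.001,-1],[-0.009,0.013,0.013,-0.001,-1],[-0.008,0.013,0.014,-0.001,-1],[-0.009,0.012,0.013,-0.0,-1],[-0.009,0.012,0.014,-0.001,-1],[-0.008,0.013,0.013,-0.0,-1]]
end [530.  -80.  116.3] 0.9 7
```

Call:
{"op": "servo_tool", "data": {
  "series": [
    [-0.009,0.013,0.014,-0.001,-1],
    [-0.009,0.013,0.014,-0.001,-1],
    [-0.009,0.013,0.013,-0.001,-1],
    [-0.008,0.013,0.014,-0.001,-1],
    [-0.009,0.012,0.013,0,-1],
    [-0.009,0.012,0.014,-0.001,-1],
    [-0.008,0.013,0.013,0,-1],
    [0,0,0,0,-1],
    [0,0,0,0,-1],
    [0,0,0,0,-1]
  ]
}}

```text
time: 6.6
tcp_pos: [529.4, -80.1, 116.0]
orientation: [[-0.014, 1.0, -0.001], [1.0, 0.014, -0.0], [0.0, -0.001, -1.0]]
force: [-0.0, -0.1, -7.2]
opening: 0.512
grip_force: 64.4
```

```bash
cat >> rows.py <<'E'
R+=[[-9,13,14,-.001],[-9,13,14,-.001],[-9,13,13,-.001],[-8,13,14,-.001],[-9,12,13,0],[-9,12,14,-.001],[-8,13,13,0]]
R+=[["w4"]]
E
python3 - <<'E'
from h import *
im,c,s=grab("w4"); print(cmd(),s["tcp_pos"],yaw(s),s["time"])
a=p([(596.3,29.3,70),(596.5,-62.5,70)],c).round(0).astype(int); print(a)
o=np.zeros((600,800,3),np.uint8)
f=lambda r,k: cv2.createCLAHE(3,(4,4)).apply(cv2.cvtColor(cv2.resize(r,None,fx=k,fy=k,interpolation=cv2.INTER_CUBIC),cv2.COLOR_BGR2GRAY))[...,None]
for i,(u,v) in enumerate(a):
    r=im[max(v-33,0):v+34,u-33:u+34]; print(i,max(v-33,0),u-33); g=f(r,6)[:400,:400]; o[:g.shape[0],400*i:400*i+g.shape[1]]=g
o[400:,:266]=cv2.resize(im,(266,200)); cv2.imwrite("pics/c4.png",o)
for uv,r in(((319,73),34),((318,220),18)): print(blob(im,uv,r,205))
E
```

```text
[530.01655059 -79.95059635 116.289        0.8682198 ] [529.50297924 -79.84647074 116.37797676] 0.8413934561325896 6.65
[[461  52]
 [441 237]]
0 19 428
1 204 408
(array([318.47099686,  73.77235413]), array([59.2201004 , 64.58133698]), 205)
(array([317.35271645, 220.50915909]), array([30.31377792, 31.08732033]), 205)
```

View pics/c4.png

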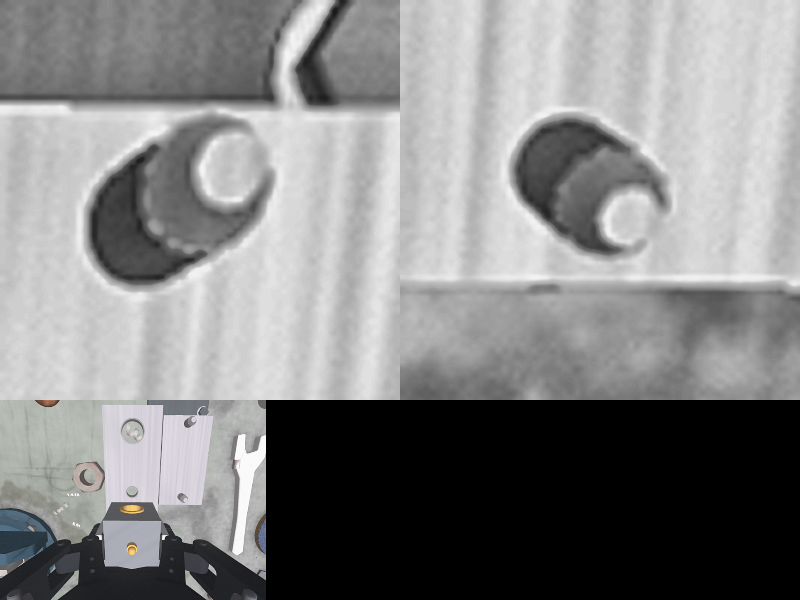

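The view shows the bracket beside the base:
- **Pin0:** tip at (466.6,46.8), foot at (451.6,57.3).
- **Pin1:** tip at (445.9,239.8), foot at (435.3,231.3).

Next is a relative fit of holes to pins.

```bash
python3 - <<'E'
from h import *
import pickle
from scipy.optimize import least_squares
c,s=pickle.load(open("w4.pkl","rb")); T=np.array(s["tcp_pos"])
O=[((0,46,78),(466.6,46.8)),((0,46,60),(451.6,57.3)),((0,-45,78),(445.9,239.8)),((0,-45,60),(435.3,231.3))]
def rb(v):
    x,y,a=v; ca,sa=np.cos(a),np.sin(a)
    return (p([(x-sa*X[1],y+ca*X[1],X[2]) for X,_ in O],c)-[q for _,q in O]).ravel()
r=least_squares(rb,[596,-16,0]); v=r.x; print("base",v[:2],np.degrees(v[2]),r.fun.round(1))
def rh(u):
    x,y,a=u; z=T[2]-11.3
    return (p([(x-np.sin(a)*Y,y+np.cos(a)*Y,z) for Y in(73,14)],c)-[(318.5,73.8),(317.35,220.5)]).ravel()
b=least_squares(rh,[530,-60,0]).x; print("bracket",b[:2],np.degrees(b[2]),"tool",yaw(s))
for da in (v[2]-b[2],np.radians(0.6)-np.radians(yaw(s)),0):
    off=b[:2]-T[:2]; ca,sa=np.cos(da),np.sin(da); off=np.array([ca*off[0]-sa*off[1],sa*off[0]+ca*off[1]])
    t=v[:2]+32*np.array([-np.sin(v[2]),np.cos(v[2])])-off; print(np.degrees(da),"TCP",t,"move",t-T[:2])
E
```

```text
base [596.14451374 -16.78725916] 0.39540619347017536 [-0.4  0.8  0.4 -0.8  0.1 -0.2 -0.1  0. ]
bracket [528.89901501 -60.37879028] 0.36536156123736535 tool 0.8413934561325896
0.030044632232810047 TCP [596.53785158  -4.25538225] move [67.03487234 75.59108849]
-0.24139345613258975 TCP [596.44561864  -4.25807342] move [66.94263939 75.58839733]
0.0 TCP [596.52764325  -4.25570163] move [67.024664   75.59076911]
```

Call:
{"op": "servo_tool", "data": {
  "series": [
    [0.019,0.017,0,0,-1],
    [0.019,0.017,0,0,-1],
    [0.019,0.017,0,0,-1],
    [0.0176,0.0171,0,0,-1],
    [0,0,0,0,-1],
    [0,0,0.004,0,-1],
    [0,0,0.005,0,-1],
    [0,0,0.005,0,-1],
    [0,0,0,0,-1],
    [0,0,0,0,-1]
  ]
}}

```text
time: 7.53
tcp_pos: [596.1, -5.1, 101.9]
orientation: [[-0.014, 1.0, -0.001], [1.0, 0.014, -0.0], [-0.0, -0.001, -1.0]]
force: [0.1, 0.3, -8.0]
opening: 0.511
grip_force: 65.0
```

Call:
{"op": "servo_tool", "data": {
  "series": [
    [0,0,0.003,0,-1],
    [0,0,0.003,0,-1],
    [0,0,0.002,0,-1],
    [0,0,0,0,-1]
  ]
}}

```text
time: 7.87
tcp_pos: [596.6, -4.4, 93.8]
orientation: [[-0.015, 1.0, -0.001], [1.0, 0.015, 0.0], [0.0, -0.001, -1.0]]
force: [-0.1, -1.0, -7.3]
opening: 0.507
grip_force: 65.2
```

Call:
{"op": "servo_tool", "data": {
  "series": [
    [0,0,0.003,0,-1],
    [0,0,0.003,0,-1],
    [0,0,0.003,0,-1],
    [0,0,0.002,0,-1],
    [0,0,0,0,-1]
  ]
}}

```text
time: 8.28
tcp_pos: [596.6, -4.4, 82.7]
orientation: [[-0.015, 1.0, -0.001], [1.0, 0.015, -0.0], [-0.0, -0.001, -1.0]]
force: [-0.2, 0.3, -9.5]
opening: 0.508
grip_force: 65.1
```

Call:
{"op": "servo_tool", "data": {
  "series": [
    [0,0,0.001,0,-1],
    [0,0,0.001,0,-1],
    [0,0,0,0,-1]
  ]
}}

```text
time: 8.53
tcp_pos: [596.7, -4.3, 81.9]
orientation: [[-0.015, 1.0, -0.0], [1.0, 0.015, 0.0], [0.0, -0.0, -1.0]]
force: [-3.8, 1.0, 0.2]
opening: 0.508
grip_force: 65.6
```

Call:
{"op": "servo_tool", "data": {
  "series": [
    [0,0,0.001,0,-1],
    [0,0,0,0,-1]
  ]
}}

```text
time: 8.7
tcp_pos: [596.7, -4.3, 81.8]
orientation: [[-0.015, 1.0, 0.0], [1.0, 0.015, 0.001], [0.001, 0.0, -1.0]]
force: [-7.9, 1.5, 11.8]
opening: 0.506
grip_force: 67.1
```

Call:
{"op": "servo_tool", "data": {
  "series": [
    [0,0,0,0,1],
    [0,0,0,0,1],
    [0,0,0,0,1],
    [0,0,0,0,1],
    [0,0,0,0,1],
    [0,0,0,0,1]
  ]
}}

```text
time: 9.2
tcp_pos: [597.1, -4.5, 80.3]
orientation: [[-0.015, 1.0, 0.0], [1.0, 0.015, -0.0], [-0.0, 0.0, -1.0]]
force: [0.3, -0.1, -0.8]
opening: 1.004
grip_force: 0.0
```

```bash
cat >> rows.py <<'E'
R+=[[19,17,0,0]]*3+[[17.6,17.1,0,0],[0,0,33,0],[0,0,2,0]]
E
python3 - <<'E'
from h import *
k=cmd(); print(k,observe()["opening"],observe()["force"])
plan((570,310,200),85,1,start=np.r_[k[:2],180,k[3]],mm=33)
E
```

```text
[596.97833963  -4.32726126  81.289        0.8682198 ] 1.004246949428023 [ 0.27549798 -0.06868528 -0.83183479]
[[0.024,-0.002,-0.002,-0.113,1],[0.024,0.001,-0.002,-0.113,1],[0.024,0.004,-0.001,-0.113,1],[0.023,0.006,-0.002,-0.113,1],[0.023,0.009,-0.001,-0.113,1],[0.021,0.012,-0.002,-0.113,1],[0.02,0.014,-0.001,-0.113,1],[0.018,0.016,-0.002,-0.113,1],[0.016,0.018,-0.001,-0.113,1],[0.014,0.02,-0.002,-0.113,1],[0.012,0.021,-0.001,-0.113,1],[0.01,0.023,-0.002,-0.113,1]]
[[0.007,0.023,-0.001,-0.112,1]]
end [570.1 309.9 200. ] 85.0 13
```

Call:
{"op": "servo_tool", "data": {
  "series": [
    [0,0,-0.02,0,1],
    [0,0,-0.04,0,1],
    [0,0,-0.04,0,1],
    [0.024,-0.002,-0.002,-0.113,1],
    [0.024,0.001,-0.002,-0.113,1],
    [0.024,0.004,-0.001,-0.113,1],
    [0.023,0.006,-0.002,-0.113,1],
    [0.023,0.009,-0.001,-0.113,1],
    [0.021,0.012,-0.002,-0.113,1],
    [0.02,0.014,-0.001,-0.113,1],
    [0.018,0.016,-0.002,-0.113,1],
    [0.016,0.018,-0.001,-0.113,1]
  ]
}}

```text
time: 10.2
tcp_pos: [578.6, 213.7, 194.5]
orientation: [[-0.861, 0.508, 0.0], [0.508, 0.861, 0.0], [-0.0, 0.0, -1.0]]
force: [1.0, -0.4, 0.0]
opening: 0.996
grip_force: 0.0
```

Call:
{"op": "servo_tool", "data": {
  "series": [
    [0.014,0.02,-0.002,-0.113,1],
    [0.012,0.021,-0.001,-0.113,1],
    [0.01,0.023,-0.002,-0.113,1],
    [0.007,0.023,-0.001,-0.112,1],
    [0,0,0,0,1],
    [0,0,0,0,1],
    [0,0,0,0,1],
    [0,0,0,0,1]
  ]
}}

```text
time: 10.87
tcp_pos: [570.4, 308.4, 200.2]
orientation: [[-0.996, 0.09, 0.0], [0.09, 0.996, -0.001], [-0.0, -0.001, -1.0]]
force: [-1.2, -0.0, -0.3]
opening: 0.998
grip_force: 0.0
```

```bash
cat >> rows.py <<'E'
R+=[[0,0,1,0],[0,0,-100,0]]
R+=[[24,-2,-2,-.113],[24,1,-2,-.113],[24,4,-1,-.113],[23,6,-2,-.113],[23,9,-1,-.113],[21,12,-2,-.113],[20,14,-1,-.113],[18,16,-2,-.113],[16,18,-1,-.113],[14,20,-2,-.113],[12,21,-1,-.113],[10,23,-2,-.113],[7,23,-1,-.112],["w5"]]
E
python3 - <<'E'
from h import *
im,c,s=grab("w5"); print(cmd(),s["tcp_pos"],yaw(s),s["time"])
for n,X in dict(pR=(444,221,8),pL=(466,413,8),wedge=(610,302,10),whead=(566,303,20)).items(): print(n,p(X,c).round(0))
E
```

```text
[570.06179087 309.89126445 200.289       84.97842412] [570.44261768 308.40111714 200.23348341] 84.8231082781595 10.9167
pR [[203.  80.]]
pL [[427.  85.]]
wedge [[314. 255.]]
whead [[311. 213.]]
```

View pics/w5.png

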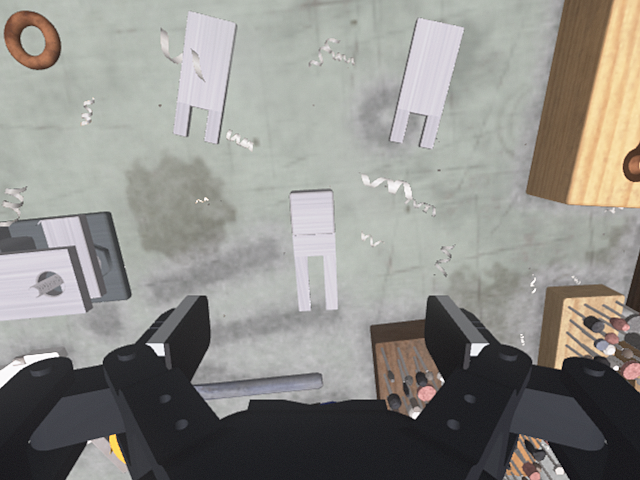

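The view shows:
- **Packers:** tails at (213,17) and (441,23), slots pointing down the image (+x).
- **Wedge:** head (311,213), nose (320,310).
- **Base:** bracket seated at left, with the stud showing through its foot hole at (45,285).

Now I fit rectangles in world coordinates.

```bash
python3 - <<'E'
from h import *
import pickle
im=cv2.imread("pics/w5.png").astype(int); c,s=pickle.load(open("w5.pkl","rb"))
m=((im[...,2]+im[...,0]-2*im[...,1]>4)&(im.sum(2)>430)).astype(np.uint8)
m=cv2.morphologyEx(m,cv2.MORPH_CLOSE,np.ones((3,3))); m=cv2.morphologyEx(m,cv2.MORPH_OPEN,np.ones((5,5)))
cs,_=cv2.findContours(m,cv2.RETR_EXTERNAL,cv2.CHAIN_APPROX_NONE)
for n,uv,z in(("pR",(210,60),8),("pL",(438,60),8),("wedge",(312,211),20)):
    q=[q for q in cs if cv2.pointPolygonTest(q,uv,False)>0][0].reshape(-1,2).astype(float)
    if n=="wedge":
        k=q[q[:,1]<228]; k=w(k,20,c); r=cv2.minAreaRect(k.astype(np.float32)); print("head top",r); 
        k=q[q[:,1]>280]; k=w(k,4,c); print("nose x max",np.sort(k[:,0])[-8:].mean(),"y range",k[:,1].min(),k[:,1].max())
        k=w(q,10,c); print("all",cv2.minAreaRect(k.astype(np.float32)))
    else:
        r=cv2.minAreaRect(w(q,z,c).astype(np.float32)); B=cv2.boxPoints(r); print(n,r,B.round(1).tolist())
E
```

```text
pR ((443.9923095703125, 220.89212036132812), (40.19331741333008, 99.67471313476562), 71.5635986328125) [[390.3999938964844, 217.60000610351562], [484.8999938964844, 186.10000610351562], [497.6000061035156, 224.1999969482422], [403.1000061035156, 255.6999969482422]]
pL ((466.207763671875, 411.8202209472656), (40.18416976928711, 99.99720764160156), 74.26326751708984) [[412.6000061035156, 406.0], [508.8999938964844, 378.8999938964844], [519.7999877929688, 417.6000061035156], [423.5, 444.70001220703125]]
head top ((563.5856323242188, 303.9575500488281), (39.41054153442383, 33.80671691894531), 87.95428466796875)
nose x max 671.6037868633404 y range 279.66728490344315 321.2022502292935
all ((608.1796875, 302.19024658203125), (40.58418655395508, 120.40019989013672), 88.09127807617188)
```

```bash
python3 - <<'E'
from h import *
k=cmd(); plan((412.7,231.3,40),71.56,1,start=k,mm=38)
plan((460,87.3,45),90.5,-1,start=[412.7,231.3,20,71.56],mm=30)
E
```

```text
[[0.021,-0.013,0.023,0.033,1],[0.021,-0.014,0.023,0.034,1],[0.021,-0.015,0.023,0.033,1],[0.02,-0.015,0.023,0.034,1],[0.019,-0.016,0.023,0.033,1],[0.019,-0.016,0.023,0.034,1],[0.019,-0.017,0.022,0.033,1]]
end [412.4 231.8  40.3] 71.6 7
[[-0.015,-0.02,-0.004,-0.055,-1],[-0.014,-0.021,-0.004,-0.055,-1],[-0.013,-0.022,-0.004,-0.055,-1],[-0.011,-0.023,-0.004,-0.055,-1],[-0.01,-0.023,-0.004,-0.055,-1],[-0.01,-0.023,-0.005,-0.056,-1]]
end [460.4  87.6  45. ] 90.5 6
```

Call:
{"op": "servo_tool", "data": {
  "series": [
    [0.021,-0.013,0.023,0.033,1],
    [0.021,-0.014,0.023,0.034,1],
    [0.021,-0.015,0.023,0.033,1],
    [0.02,-0.015,0.023,0.034,1],
    [0.019,-0.016,0.023,0.033,1],
    [0.019,-0.016,0.023,0.034,1],
    [0.019,-0.017,0.022,0.033,1],
    [0,0,0.01,0,1],
    [0,0,0.015,0,1],
    [0,0,0.01,0,1],
    [0,0,0.005,0,1],
    [0,0,0,0,1]
  ]
}}

```text
time: 11.97
tcp_pos: [412.3, 231.2, -0.4]
orientation: [[-0.948, 0.317, -0.001], [0.317, 0.948, -0.001], [0.001, -0.001, -1.0]]
force: [-0.4, 0.7, -0.2]
opening: 1.003
grip_force: 0.0
```

Call:
{"op": "servo_tool", "data": {
  "series": [
    [0,0,0,0,0.2],
    [0,0,0,0,-1],
    [0,0,0,0,-1],
    [0,0,0,0,-1],
    [0,0,0,0,-1],
    [0,0,0,0,-1],
    [0,0,0,0,-1],
    [0,0,0,0,-1]
  ]
}}

```text
time: 12.63
tcp_pos: [412.7, 231.9, 1.2]
orientation: [[-0.949, 0.317, 0.001], [0.317, 0.949, 0.001], [-0.001, 0.001, -1.0]]
force: [-1.3, -0.8, 9.2]
opening: 0.442
grip_force: 59.0
```

Call:
{"op": "servo_tool", "data": {
  "series": [
    [0,0,-0.005,0,-1],
    [0,0,-0.015,0,-1],
    [-0.015,-0.02,-0.004,-0.055,-1],
    [-0.014,-0.021,-0.004,-0.055,-1],
    [-0.013,-0.022,-0.004,-0.055,-1],
    [-0.011,-0.023,-0.004,-0.055,-1],
    [-0.01,-0.023,-0.004,-0.055,-1],
    [-0.01,-0.023,-0.005,-0.056,-1],
    [0,0,0,0,-1],
    [0,0,0,0,-1],
    [0,0,0,0,-1],
    [0,0,0,0,-1]
  ]
}}

```text
time: 13.63
tcp_pos: [459.8, 89.1, 45.3]
orientation: [[-1.0, -0.01, -0.0], [-0.01, 1.0, 0.0], [0.0, 0.0, -1.0]]
force: [-0.5, 0.1, -1.5]
opening: 0.44
grip_force: 60.7
```

```bash
cat >> rows.py <<'E'
R+=[[21,-13,23,.033],[21,-14,23,.034],[21,-15,23,.033],[20,-15,23,.034],[19,-16,23,.033],[19,-16,23,.034],[19,-17,22,.033],[0,0,40,0]]
R+=[[0,0,-20,0],[-15,-20,-4,-.055],[-14,-21,-4,-.055],[-13,-22,-4,-.055],[-11,-23,-4,-.055],[-10,-23,-4,-.055],[-10,-23,-5,-.056],["w6"]]
E
python3 - <<'E'
from h import *
im,c,s=grab("w6"); print(cmd(),s["tcp_pos"],yaw(s),s["time"],s["force"],s["ft_torque"],s["opening"])
for n,X in dict(stud=(595.7,87.7,40),foot=(567,87.7,60),pack=(493,87.5,46),tail=(443,87.5,52)).items(): print(n,p(X,c).round(0))
E
```

```text
[460.21917671  88.12343524  45.289       90.53611473] [459.72713201  89.19273157  45.26131122] 90.60729799626128 13.6833 [ 0.04283206 -0.27189223 -2.36854936] [-0.00699309  0.06040394  0.01080195] 0.4352579464640725
stud [[312. 525.]]
foot [[312. 523.]]
pack [[313. 369.]]
tail [[313. 271.]]
```

View pics/w6.png

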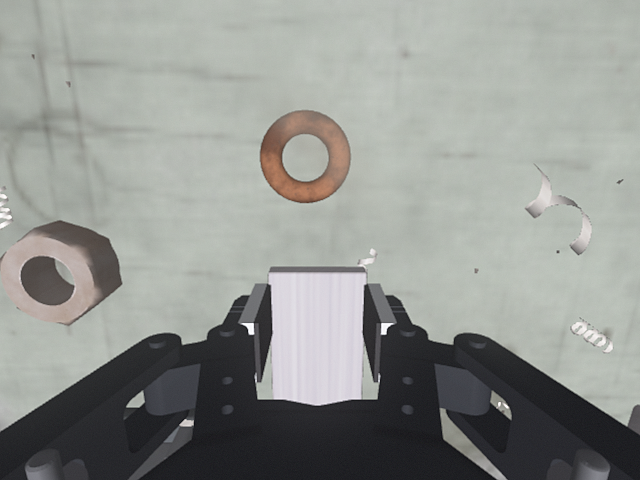

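The packer is held straight: tail edge at (317,268), pads on both sides, ring and nut clear. Sliding it in.

Call:
{"op": "servo_tool", "data": {
  "series": [
    [-0.01,-0.001,0.001,0,-1],
    [-0.015,0,0,0,-1],
    [-0.015,0,0,0,-1],
    [-0.012,0,0,0,-1],
    [-0.01,0,0,0,-1],
    [-0.006,0,0,0,-1],
    [0,0,0,0,-1],
    [0,0,0,0,-1]
  ]
}}

```text
time: 14.4
tcp_pos: [527.9, 87.9, 44.0]
orientation: [[-1.0, -0.009, -0.001], [-0.009, 1.0, -0.0], [0.001, -0.0, -1.0]]
force: [-0.2, -0.5, -3.0]
opening: 0.439
grip_force: 60.7
```

Call:
{"op": "servo_tool", "data": {
  "series": [
    [-0.002,0,0,0,-1],
    [-0.002,0,0,0,-1],
    [-0.001,0,0,0,-1],
    [0,0,0,0,-1]
  ]
}}

```text
time: 14.73
tcp_pos: [533.2, 87.8, 44.4]
orientation: [[-1.0, -0.009, 0.0], [-0.009, 1.0, 0.0], [-0.0, 0.0, -1.0]]
force: [0.1, -0.2, -2.1]
opening: 0.442
grip_force: 60.7
```

Call:
{"op": "servo_tool", "data": {
  "series": [
    [-0.001,0,0,0,-1],
    [-0.001,0,0,0,-1],
    [0,0,0,0,-1]
  ]
}}

```text
time: 14.98
tcp_pos: [533.6, 87.7, 44.0]
orientation: [[-1.0, -0.01, -0.003], [-0.01, 1.0, -0.001], [0.003, -0.001, -1.0]]
force: [-4.9, 0.7, -0.7]
opening: 0.443
grip_force: 60.9
```

Call:
{"op": "servo_tool", "data": {
  "series": [
    [-0.0005,0,0,0,-1],
    [-0.0005,0,0,0,-1],
    [0,0,0,0,-1]
  ]
}}

```text
time: 15.23
tcp_pos: [533.7, 87.7, 43.8]
orientation: [[-1.0, -0.01, -0.005], [-0.01, 1.0, -0.001], [0.005, -0.001, -1.0]]
force: [-7.6, 1.2, -0.7]
opening: 0.442
grip_force: 60.9
```

Call:
{"op": "servo_tool", "data": {
  "series": [
    [0.0015,0,0.001,0,-1],
    [0,0,0.001,0,-1],
    [0,0,0,0,-1]
  ]
}}

```text
time: 15.48
tcp_pos: [533.7, 87.7, 42.0]
orientation: [[-1.0, -0.009, -0.002], [-0.009, 1.0, -0.0], [0.002, -0.0, -1.0]]
force: [-5.8, 0.3, 0.5]
opening: 0.441
grip_force: 61.0
```

Call:
{"op": "servo_tool", "data": {
  "series": [
    [0,0,0.001,0,-1],
    [0,0,0,0,-1]
  ]
}}

```text
time: 15.65
tcp_pos: [533.6, 87.7, 41.5]
orientation: [[-1.0, -0.009, -0.002], [-0.009, 1.0, -0.0], [0.002, -0.0, -1.0]]
force: [-7.2, 0.8, 5.8]
opening: 0.438
grip_force: 61.7
```

Call:
{"op": "servo_tool", "data": {
  "series": [
    [0,0,0.001,0,-1],
    [0,0,0,0,-1]
  ]
}}

```text
time: 15.82
tcp_pos: [533.6, 87.7, 41.3]
orientation: [[-1.0, -0.009, -0.001], [-0.009, 1.0, -0.001], [0.001, -0.0, -1.0]]
force: [-10.1, -0.2, 17.4]
opening: 0.441
grip_force: 62.8
```

Call:
{"op": "servo_tool", "data": {
  "series": [
    [0.002,0,-0.005,0,-1],
    [0,0,-0.005,0,-1],
    [0,0,0,0,-1],
    [0,0,0,0,-1]
  ]
}}

```text
time: 16.15
tcp_pos: [533.3, 87.8, 50.6]
orientation: [[-1.0, -0.009, 0.001], [-0.009, 1.0, 0.0], [-0.001, 0.0, -1.0]]
force: [-0.8, 0.9, -1.8]
opening: 0.438
grip_force: 60.8
```

Call:
{"op": "servo_tool", "data": {
  "series": [
    [0,0,-0.001,0,-1],
    [0,0,0,0,-1]
  ]
}}

```text
time: 16.32
tcp_pos: [533.0, 87.7, 51.3]
orientation: [[-1.0, -0.009, 0.0], [-0.009, 1.0, 0.0], [-0.0, 0.0, -1.0]]
force: [-0.9, 0.2, -2.2]
opening: 0.441
grip_force: 60.8
```

Call:
{"op": "servo_tool", "data": {
  "series": [
    [0,0,-0.001,0,-1],
    [0,0,0,0,-1]
  ]
}}

```text
time: 16.48
tcp_pos: [532.8, 87.8, 52.3]
orientation: [[-1.0, -0.009, 0.0], [-0.009, 1.0, 0.0], [-0.0, 0.0, -1.0]]
force: [1.0, -0.5, -0.9]
opening: 0.442
grip_force: 60.7
```

Call:
{"op": "servo_tool", "data": {
  "series": [
    [0,0,-0.0005,0,-1],
    [0,0,0,0,-1]
  ]
}}

```text
time: 16.65
tcp_pos: [532.7, 87.8, 52.8]
orientation: [[-1.0, -0.009, 0.0], [-0.009, 1.0, 0.0], [-0.0, 0.0, -1.0]]
force: [0.1, 0.5, -2.1]
opening: 0.441
grip_force: 60.8
```

Call:
{"op": "servo_tool", "data": {
  "series": [
    [0,0,-0.0005,0,-1],
    [0,0,0,0,-1]
  ]
}}

```text
time: 16.82
tcp_pos: [532.7, 87.8, 53.3]
orientation: [[-1.0, -0.009, 0.0], [-0.009, 1.0, -0.0], [-0.0, -0.0, -1.0]]
force: [0.2, -0.1, -1.8]
opening: 0.443
grip_force: 60.8
```

Call:
{"op": "servo_tool", "data": {
  "series": [
    [0,0,-0.0005,0,-1],
    [0,0,0,0,-1]
  ]
}}

```text
time: 16.98
tcp_pos: [532.6, 87.8, 53.8]
orientation: [[-1.0, -0.009, -0.0], [-0.009, 1.0, -0.0], [0.0, -0.0, -1.0]]
force: [0.4, -0.7, -2.3]
opening: 0.438
grip_force: 60.7
```

Call:
{"op": "servo_tool", "data": {
  "series": [
    [0,0,-0.0005,0,-1],
    [0,0,0,0,-1]
  ]
}}

```text
time: 17.15
tcp_pos: [532.5, 87.7, 54.2]
orientation: [[-1.0, -0.009, -0.0], [-0.009, 1.0, -0.0], [0.0, -0.0, -1.0]]
force: [0.2, 0.3, -5.1]
opening: 0.438
grip_force: 60.6
```

Call:
{"op": "servo_tool", "data": {
  "series": [
    [0,0,0.004,0,-1],
    [0,0,0.005,0,-1],
    [0,0,0.003,0,-1],
    [-0.001,0,0.0005,0,-1],
    [-0.001,0,0,0,-1],
    [-0.0005,0,0,0,-1],
    [0,0,0,0,-1]
  ]
}}

```text
time: 17.73
tcp_pos: [533.3, 87.7, 41.7]
orientation: [[-1.0, -0.01, -0.003], [-0.01, 1.0, -0.001], [0.003, -0.001, -1.0]]
force: [-7.4, 0.4, 7.8]
opening: 0.443
grip_force: 62.0
```

Call:
{"op": "servo_tool", "data": {
  "series": [
    [0,0,0,0,0],
    [0,0,0,0,1],
    [0,0,0,0,1],
    [0,0,0,0,1],
    [0,0,0,0,1]
  ]
}}

```text
time: 18.15
tcp_pos: [535.4, 87.8, 41.7]
orientation: [[-1.0, -0.009, 0.0], [-0.009, 1.0, 0.0], [-0.0, 0.0, -1.0]]
force: [0.9, 0.2, 1.0]
opening: 0.996
grip_force: 0.0
```

```bash
cat >> rows.py <<'E'
R+=[[-76,-1,1,0],[1.5+2-2.5,0,4-12.0-2+12.5,0],["rel1"]]
E
python3 - <<'E'
from h import *
import pickle
k=cmd(); s=observe(); print(k,s["tcp_pos"],s["force"],s["opening"])
c,_=pickle.load(open("w5.pkl","rb")); print(w([(527,192),(567,0),(640,207)],0,c).round(0).tolist())
k[2]+=40; plan((434.4,420.8,40),74.26,1,start=k,mm=38)
plan((460,87,60),90.5,-1,start=[434.4,420.8,30,74.26],mm=36)
E
```

```text
[535.22525033  87.82524133  41.789       90.53611473] [535.35268038  87.77310279  41.74228051] [0.89784013 0.1615546  1.0289089 ] 0.9964353382006619
[[569.0, 510.0], [409.0, 533.0], [593.0, 619.0]]
[[0.01,0.033,0.004,0.028,1],[0.011,0.033,0.004,0.028,1],[0.012,0.033,0.004,0.029,1],[0.012,0.032,0.004,0.028,1],[0.013,0.032,0.004,0.029,1],[0.014,0.032,0.004,0.028,1],[0.015,0.031,0.004,0.029,1],[0.016,0.031,0.005,0.028,1],[0.018,0.031,0.004,0.029,1],[0.018,0.03,0.005,0.028,1]]
end [434.5 421.1  39.8] 74.3 10
[[-0.012,-0.031,-0.003,-0.028,-1],[-0.011,-0.032,-0.003,-0.028,-1],[-0.01,-0.032,-0.003,-0.028,-1],[-0.009,-0.032,-0.003,-0.028,-1],[-0.008,-0.033,-0.003,-0.029,-1],[-0.007,-0.033,-0.003,-0.028,-1],[-0.006,-0.033,-0.003,-0.029,-1],[-0.005,-0.033,-0.003,-0.028,-1],[-0.004,-0.033,-0.003,-0.029,-1],[-0.002,-0.033,-0.003,-0.028,-1]]
end [459.7  87.   60. ] 90.5 10
```

Call:
{"op": "servo_tool", "data": {
  "series": [
    [0,0,-0.02,0,1],
    [0,0,-0.02,0,1],
    [0.01,0.033,0.004,0.028,1],
    [0.011,0.033,0.004,0.028,1],
    [0.012,0.033,0.004,0.029,1],
    [0.012,0.032,0.004,0.028,1],
    [0.013,0.032,0.004,0.029,1],
    [0.014,0.032,0.004,0.028,1],
    [0.015,0.031,0.004,0.029,1],
    [0.016,0.031,0.005,0.028,1],
    [0.018,0.031,0.004,0.029,1],
    [0.018,0.03,0.005,0.028,1]
  ]
}}

```text
time: 19.15
tcp_pos: [433.8, 422.9, 39.6]
orientation: [[-0.962, 0.273, 0.0], [0.273, 0.962, 0.0], [-0.0, 0.0, -1.0]]
force: [0.3, 0.2, 0.4]
opening: 1.0
grip_force: 0.0
```

Call:
{"op": "servo_tool", "data": {
  "series": [
    [0,0,0,0,1],
    [0,0,0.005,0,1],
    [0,0,0.014,0,1],
    [0,0,0.014,0,1],
    [0,0,0.006,0,1],
    [0,0,0,0,1]
  ]
}}

```text
time: 19.65
tcp_pos: [434.5, 419.0, -0.7]
orientation: [[-0.962, 0.273, -0.002], [0.273, 0.962, -0.003], [0.001, -0.003, -1.0]]
force: [-0.8, -0.1, 0.6]
opening: 1.0
grip_force: 0.0
```

Call:
{"op": "servo_tool", "data": {
  "series": [
    [0,0,0,0,0.2],
    [0,0,0,0,-1],
    [0,0,0,0,-1],
    [0,0,0,0,-1],
    [0,0,0,0,-1],
    [0,0,0,0,-1],
    [0,0,0,0,-1]
  ]
}}

```text
time: 20.23
tcp_pos: [434.9, 421.2, 1.9]
orientation: [[-0.962, 0.272, 0.001], [0.272, 0.962, 0.001], [-0.001, 0.001, -1.0]]
force: [-1.1, -1.7, 6.8]
opening: 0.444
grip_force: 59.6
```

Call:
{"op": "servo_tool", "data": {
  "series": [
    [0,0,-0.006,0,-1],
    [0,0,-0.022,0,-1],
    [-0.012,-0.031,-0.003,-0.028,-1],
    [-0.011,-0.032,-0.003,-0.028,-1],
    [-0.01,-0.032,-0.003,-0.028,-1],
    [-0.009,-0.032,-0.003,-0.028,-1],
    [-0.008,-0.033,-0.003,-0.029,-1],
    [-0.007,-0.033,-0.003,-0.028,-1],
    [-0.006,-0.033,-0.003,-0.029,-1],
    [-0.005,-0.033,-0.003,-0.028,-1],
    [-0.004,-0.033,-0.003,-0.029,-1],
    [-0.002,-0.033,-0.003,-0.028,-1]
  ]
}}

```text
time: 21.23
tcp_pos: [460.0, 85.7, 59.4]
orientation: [[-1.0, -0.01, 0.001], [-0.01, 1.0, -0.0], [-0.001, -0.0, -1.0]]
force: [1.3, -0.1, -1.8]
opening: 0.441
grip_force: 60.8
```

Call:
{"op": "servo_tool", "data": {
  "series": [
    [0,0,0,0,-1],
    [0,0,0,0,-1],
    [0,0,0,0,-1],
    [0,0,0,0,-1],
    [0,0,0,0,-1]
  ]
}}

```text
time: 21.65
tcp_pos: [459.8, 88.8, 58.9]
orientation: [[-1.0, -0.01, 0.0], [-0.01, 1.0, 0.0], [-0.0, 0.0, -1.0]]
force: [-0.2, 0.5, -2.2]
opening: 0.439
grip_force: 60.9
```

```bash
cat >> rows.py <<'E'
R+=[[0,0,-40,0],[10,33,4,.028],[11,33,4,.028],[12,33,4,.029],[12,32,4,.028],[13,32,4,.029],[14,32,4,.028],[15,31,4,.029],[16,31,5,.028],[18,31,4,.029],[18,30,5,.028],[0,0,39,0]]
R+=[[0,0,-28,0],[-12,-31,-3,-.028],[-11,-32,-3,-.028],[-10,-32,-3,-.028],[-9,-32,-3,-.028],[-8,-33,-3,-.029],[-7,-33,-3,-.028],[-6,-33,-3,-.029],[-5,-33,-3,-.028],[-4,-33,-3,-.029],[-2,-33,-3,-.028],["w7"]]
E
python3 - <<'E'
from h import *
im,c,s=grab("w7"); print(cmd(),s["tcp_pos"],yaw(s),s["time"],s["force"],s["opening"])
g=im.astype(int); m=((g[...,2]+g[...,0]-2*g[...,1]>4)&(g.sum(2)>430)).astype(np.uint8)[250:400,255:380]
ys,xs=np.nonzero(m); print("tail row",[250+np.nonzero(m[:,u-255])[0].min() for u in(280,300,320,340,355)], "edges@300,370",[(255+np.nonzero(m[v-250])[0].min(),255+np.nonzero(m[v-250])[0].max()) for v in(300,370)])
a=cv2.imread("pics/w6.png").astype(int); m=((a[...,2]+a[...,0]-2*a[...,1]>4)&(a.sum(2)>430)).astype(np.uint8)[250:400,255:380]
print("w6",[250+np.nonzero(m[:,u-255])[0].min() for u in(280,300,320,340,355)],[(255+np.nonzero(m[v-250])[0].min(),255+np.nonzero(m[v-250])[0].max()) for v in(300,370)])
E
```

```text
[459.91407504  87.35080022  58.789       90.47881895] [459.74208738  88.65221467  58.79581276] 90.59807606367768 21.7 [ 0.08663739  0.74306033 -2.48893112] 0.4408010443558363
tail row [np.int64(270), np.int64(271), np.int64(271), np.int64(271), np.int64(271)] edges@300,370 [(np.int64(272), np.int64(362)), (np.int64(272), np.int64(361))]
w6 [np.int64(272), np.int64(272), np.int64(272), np.int64(272), np.int64(272)] [(np.int64(271), np.int64(363)), (np.int64(272), np.int64(362))]
```

Call:
{"op": "servo_tool", "data": {
  "series": [
    [0,0,0.006,0,-1],
    [-0.01,0,0,0,-1],
    [-0.012,0,0,0,-1],
    [0,0,0,0,-1],
    [-0.01,0,0,0,-1],
    [-0.01,0,0,0,-1],
    [0,0,0,0,-1]
  ]
}}

```text
time: 22.33
tcp_pos: [504.4, 87.8, 52.9]
orientation: [[-1.0, -0.008, 0.002], [-0.008, 1.0, 0.001], [-0.002, 0.001, -1.0]]
force: [0.7, 0.4, -1.8]
opening: 0.44
grip_force: 60.9
```

Call:
{"op": "servo_tool", "data": {
  "series": [
    [-0.006,0,0,0,-1],
    [-0.008,0,0,0,-1],
    [0,0,0,0,-1]
  ]
}}

```text
time: 22.58
tcp_pos: [517.6, 87.9, 52.9]
orientation: [[-1.0, -0.008, 0.002], [-0.008, 1.0, 0.0], [-0.002, 0.0, -1.0]]
force: [0.9, 0.1, -2.0]
opening: 0.439
grip_force: 60.9
```

Call:
{"op": "servo_tool", "data": {
  "series": [
    [-0.007,0,0,0,-1],
    [-0.007,0,0,0,-1],
    [-0.002,0,0,0,-1],
    [0,0,0,0,-1]
  ]
}}

```text
time: 22.92
tcp_pos: [532.6, 88.0, 52.8]
orientation: [[-1.0, -0.008, 0.001], [-0.008, 1.0, 0.0], [-0.001, 0.0, -1.0]]
force: [0.1, -0.3, -2.3]
opening: 0.441
grip_force: 60.9
```

Call:
{"op": "servo_tool", "data": {
  "series": [
    [-0.001,0,0,0,-1],
    [-0.001,0,0,0,-1],
    [0,0,0,0,-1]
  ]
}}

```text
time: 23.17
tcp_pos: [533.8, 87.9, 52.8]
orientation: [[-1.0, -0.008, -0.0], [-0.008, 1.0, -0.0], [0.0, -0.0, -1.0]]
force: [0.2, -0.4, -2.1]
opening: 0.443
grip_force: 60.9
```

Call:
{"op": "servo_tool", "data": {
  "series": [
    [-0.0005,0,0.001,0,-1],
    [0,0,0,0,-1]
  ]
}}

```text
time: 23.33
tcp_pos: [533.9, 87.9, 51.6]
orientation: [[-1.0, -0.008, -0.001], [-0.008, 1.0, -0.0], [0.001, -0.0, -1.0]]
force: [-0.5, -0.2, -1.8]
opening: 0.44
grip_force: 60.9
```

Just reaching the stud. Now lower onto the first packer.

Call:
{"op": "servo_tool", "data": {
  "series": [
    [0,0,0.001,0,-1],
    [0,0,0,0,-1]
  ]
}}

```text
time: 23.5
tcp_pos: [533.9, 87.9, 50.6]
orientation: [[-1.0, -0.008, -0.001], [-0.008, 1.0, -0.0], [0.001, -0.0, -1.0]]
force: [-1.8, 0.6, -1.5]
opening: 0.441
grip_force: 60.9
```

Call:
{"op": "servo_tool", "data": {
  "series": [
    [0,0,0.001,0,-1],
    [0,0,0,0,-1]
  ]
}}

```text
time: 23.67
tcp_pos: [533.9, 87.9, 50.2]
orientation: [[-1.0, -0.008, -0.0], [-0.008, 1.0, -0.0], [0.0, -0.0, -1.0]]
force: [-4.3, 0.2, 7.6]
opening: 0.438
grip_force: 62.0
```

Call:
{"op": "servo_tool", "data": {
  "series": [
    [-0.001,0,0,0,-1],
    [-0.001,0,0,0,-1],
    [0,0,0,0,-1]
  ]
}}

```text
time: 23.92
tcp_pos: [534.0, 87.9, 50.2]
orientation: [[-1.0, -0.009, -0.004], [-0.009, 1.0, -0.001], [0.004, -0.001, -1.0]]
force: [-11.2, 1.3, 15.0]
opening: 0.442
grip_force: 62.7
```

Call:
{"op": "servo_tool", "data": {
  "series": [
    [0,0,0,0,0],
    [0,0,0,0,1],
    [0,0,0,0,1],
    [0,0,0,0,1],
    [0,0,0,0,1]
  ]
}}

```text
time: 24.33
tcp_pos: [536.7, 88.0, 49.8]
orientation: [[-1.0, -0.008, 0.001], [-0.008, 1.0, 0.0], [-0.001, 0.0, -1.0]]
force: [-1.3, 0.1, -0.7]
opening: 0.995
grip_force: 0.0
```

```bash
cat >> rows.py <<'E'
R+=[[-76.5,0,9,0],["rel2"]]
E
python3 - <<'E'
from h import *
k=cmd(); s=observe(); print(k,s["tcp_pos"],s["force"],s["opening"])
k[2]+=40; plan((566.7,303.7,50),88,1,start=k,mm=33)
plan((440,86.7,68),90.5,-1,start=[566.7,303.7,35,88],mm=33)
E
```

```text
[536.41140372  87.99010078  49.789       90.47881895] [536.72692642  87.96615993  49.81476556] [-1.34172821  0.06650405 -0.72030462] 0.9952026290729866
[[-0.005,0.031,0.006,0.006,1],[-0.004,0.031,0.006,0.006,1],[-0.004,0.031,0.006,0.006,1],[-0.004,0.031,0.005,0.006,1],[-0.004,0.031,0.006,0.006,1],[-0.004,0.03,0.005,0.007,1],[-0.003,0.031,0.006,0.006,1]]
end [566.5 303.7  49.8] 88.0 7
[[0.015,-0.028,-0.004,-0.005,-1],[0.015,-0.028,-0.004,-0.006,-1],[0.015,-0.027,-0.004,-0.005,-1],[0.015,-0.027,-0.004,-0.006,-1],[0.016,-0.027,-0.004,-0.005,-1],[0.016,-0.027,-0.004,-0.006,-1],[0.016,-0.028,-0.004,-0.005,-1],[0.015,-0.027,-0.005,-0.006,-1]]
end [440.2  86.7  68. ] 90.5 8
```

Call:
{"op": "servo_tool", "data": {
  "series": [
    [0,0,-0.02,0,1],
    [0,0,-0.02,0,1],
    [-0.005,0.031,0.006,0.006,1],
    [-0.004,0.031,0.006,0.006,1],
    [-0.004,0.031,0.006,0.006,1],
    [-0.004,0.031,0.005,0.006,1],
    [-0.004,0.031,0.006,0.006,1],
    [-0.004,0.03,0.005,0.007,1],
    [-0.003,0.031,0.006,0.006,1],
    [0,0,0,0,1],
    [0,0,0,0,1],
    [0,0,0.01,0,1]
  ]
}}

```text
time: 25.33
tcp_pos: [567.5, 303.7, 40.8]
orientation: [[-0.999, 0.035, 0.002], [0.035, 0.999, 0.001], [-0.002, 0.001, -1.0]]
force: [0.7, -0.4, 0.6]
opening: 1.001
grip_force: 0.0
```

Call:
{"op": "servo_tool", "data": {
  "series": [
    [0,0,0.015,0,1],
    [0,0,0.015,0,1],
    [0,0,0.0075,0,1],
    [0,0,0,0,1],
    [0,0,0,0,0.2],
    [0,0,0,0,-1],
    [0,0,0,0,-1],
    [0,0,0,0,-1],
    [0,0,0,0,-1],
    [0,0,0,0,-1],
    [0,0,0,0,-1],
    [0,0,0,0,-1]
  ]
}}

```text
time: 26.33
tcp_pos: [567.0, 304.0, 3.4]
orientation: [[-0.999, 0.035, 0.001], [0.035, 0.999, 0.001], [-0.001, 0.001, -1.0]]
force: [-0.9, -0.6, 5.7]
opening: 0.45
grip_force: 62.0
```

Call:
{"op": "servo_tool", "data": {
  "series": [
    [0,0,-0.013,0,-1],
    [0,0,-0.02,0,-1],
    [0.015,-0.028,-0.004,-0.005,-1],
    [0.015,-0.028,-0.004,-0.006,-1],
    [0.015,-0.027,-0.004,-0.005,-1],
    [0.015,-0.027,-0.004,-0.006,-1],
    [0.016,-0.027,-0.004,-0.005,-1],
    [0.016,-0.027,-0.004,-0.006,-1],
    [0.016,-0.028,-0.004,-0.005,-1],
    [0.015,-0.027,-0.005,-0.006,-1],
    [0,0,0,0,-1],
    [0,0,0,0,-1]
  ]
}}

```text
time: 27.33
tcp_pos: [439.5, 84.8, 69.3]
orientation: [[-1.0, -0.006, 0.0], [-0.006, 1.0, -0.001], [-0.0, -0.001, -1.0]]
force: [1.7, 0.8, -3.7]
opening: 0.454
grip_force: 61.8
```

Call:
{"op": "servo_tool", "data": {
  "series": [
    [0,0,0,0,-1],
    [0,0,0,0,-1]
  ]
}}

```text
time: 27.5
tcp_pos: [440.9, 87.7, 68.7]
orientation: [[-1.0, -0.01, 0.001], [-0.01, 1.0, 0.001], [-0.001, 0.001, -1.0]]
force: [-0.1, -0.3, -3.3]
opening: 0.449
grip_force: 61.8
```

```bash
cat >> rows.py <<'E'
R+=[[0,0,-40,0],[-5,31,6,.006],[-4,31,6,.006],[-4,31,6,.006],[-4,31,5,.006],[-4,31,6,.006],[-4,30,5,.007],[-3,31,6,.006],[0,0,47.5,0]]
R+=[[0,0,-33,0],[15,-28,-4,-.005],[15,-28,-4,-.006],[15,-27,-4,-.005],[15,-27,-4,-.006],[16,-27,-4,-.005],[16,-27,-4,-.006],[16,-28,-4,-.005],[15,-27,-5,-.006],["w8"]]
E
python3 - <<'E'
from h import *
im,c,s=grab("w8"); print(cmd(),s["tcp_pos"],yaw(s),s["time"],s["force"],s["opening"])
g=im.astype(int); m=((g[...,2]+g[...,0]-2*g[...,1]>4)&(g.sum(2)>430)).astype(np.uint8)
t=m[200:400,262:372]; r=[200+np.nonzero(t[:,u-262])[0].min() for u in(285,300,320,340,350)]; print("tail rows",r)
T=np.array(s["tcp_pos"]); print("tail world x",w([(317,np.median(r))],T[2]+16.6,c), "expected",T[0]-20)
E
```

```text
[440.08988219  86.67011086  68.289       90.53611473] [440.7105529   87.76439698  68.46625413] 90.60425612127769 27.55 [-0.33411388  0.22395614 -3.95933362] 0.4520292419488122
tail rows [np.int64(272), np.int64(272), np.int64(272), np.int64(272), np.int64(272)]
tail world x [[420.82281982  87.47058902]] expected 420.7105528967805
```

Call:
{"op": "servo_tool", "data": {
  "series": [
    [-0.009,0,0.003,0,-1],
    [0,0,0.003,0,-1],
    [0,0,0.001,0,-1],
    [0,0,0,0,-1],
    [0,0,0,0,-1]
  ]
}}

```text
time: 28.02
tcp_pos: [448.7, 86.7, 61.0]
orientation: [[-1.0, -0.009, -0.001], [-0.009, 1.0, -0.0], [0.001, -0.0, -1.0]]
force: [0.9, 0.1, -3.8]
opening: 0.449
grip_force: 61.7
```

Call:
{"op": "servo_tool", "data": {
  "series": [
    [0,0,0.0005,0,-1],
    [0,0,0,0,-1]
  ]
}}

```text
time: 28.18
tcp_pos: [448.9, 86.7, 60.8]
orientation: [[-1.0, -0.009, -0.0], [-0.009, 1.0, -0.0], [0.0, -0.0, -1.0]]
force: [0.3, 0.8, -3.1]
opening: 0.45
grip_force: 61.7
```

Call:
{"op": "servo_tool", "data": {
  "series": [
    [0,0,0.0005,0,-1],
    [0,0,0,0,-1]
  ]
}}

```text
time: 28.35
tcp_pos: [449.0, 86.7, 60.3]
orientation: [[-1.0, -0.009, 0.0], [-0.009, 1.0, -0.0], [-0.0, -0.0, -1.0]]
force: [-0.0, 0.7, -4.5]
opening: 0.446
grip_force: 61.7
```

Call:
{"op": "servo_tool", "data": {
  "series": [
    [0,0,0.0005,0,-1],
    [0,0,0,0,-1]
  ]
}}

```text
time: 28.52
tcp_pos: [449.0, 86.7, 59.8]
orientation: [[-1.0, -0.009, 0.0], [-0.009, 1.0, -0.0], [-0.0, -0.0, -1.0]]
force: [-0.9, -0.4, -2.1]
opening: 0.45
grip_force: 61.8
```

Call:
{"op": "servo_tool", "data": {
  "series": [
    [0,0,0.0005,0,-1],
    [0,0,0,0,-1]
  ]
}}

```text
time: 28.68
tcp_pos: [448.9, 86.7, 59.3]
orientation: [[-1.0, -0.009, -0.0], [-0.009, 1.0, -0.0], [0.0, -0.0, -1.0]]
force: [-1.3, -0.4, -0.0]
opening: 0.452
grip_force: 62.1
```

Call:
{"op": "servo_tool", "data": {
  "series": [
    [0,0,0.0005,0,-1],
    [0,0,0,0,-1]
  ]
}}

```text
time: 28.85
tcp_pos: [448.8, 86.7, 58.8]
orientation: [[-1.0, -0.009, -0.0], [-0.009, 1.0, -0.0], [0.0, -0.0, -1.0]]
force: [-3.3, -0.4, 0.2]
opening: 0.449
grip_force: 62.3
```

Call:
{"op": "servo_tool", "data": {
  "series": [
    [0,0,-0.0008,0,-1],
    [-0.006,0,0,0,-1],
    [-0.006,0,0,0,-1],
    [-0.005,0,0,0,-1],
    [0,0,0,0,-1],
    [0,0,0,0,-1]
  ]
}}

```text
time: 29.35
tcp_pos: [467.2, 87.0, 59.6]
orientation: [[-1.0, -0.009, 0.002], [-0.009, 1.0, 0.001], [-0.002, 0.001, -1.0]]
force: [2.1, 0.4, -2.1]
opening: 0.45
grip_force: 62.0
```

Call:
{"op": "servo_tool", "data": {
  "series": [
    [-0.002,0,0,0,-1],
    [-0.001,0,0,0,-1],
    [0,0,0,0,-1]
  ]
}}

```text
time: 29.6
tcp_pos: [468.5, 86.8, 59.5]
orientation: [[-1.0, -0.009, -0.001], [-0.009, 1.0, -0.0], [0.001, -0.0, -1.0]]
force: [-3.0, -0.1, 0.2]
opening: 0.451
grip_force: 62.3
```

Call:
{"op": "servo_tool", "data": {
  "series": [
    [-0.001,0,0,0,-1],
    [-0.001,0,0,0,-1],
    [0,0,0,0,-1]
  ]
}}

```text
time: 29.85
tcp_pos: [470.1, 86.8, 59.5]
orientation: [[-1.0, -0.009, -0.002], [-0.009, 1.0, -0.0], [0.002, -0.0, -1.0]]
force: [-5.4, 0.2, 3.0]
opening: 0.453
grip_force: 62.5
```

Call:
{"op": "servo_tool", "data": {
  "series": [
    [0,0,-0.0005,0,-1],
    [0,0,0,0,-1]
  ]
}}

```text
time: 30.02
tcp_pos: [470.7, 86.9, 60.0]
orientation: [[-1.0, -0.009, -0.001], [-0.009, 1.0, -0.0], [0.001, -0.0, -1.0]]
force: [-2.4, 0.3, -3.2]
opening: 0.448
grip_force: 62.0
```

Call:
{"op": "servo_tool", "data": {
  "series": [
    [-0.001,0,0,0,-1],
    [-0.001,0,0,0,-1],
    [0,0,0,0,-1]
  ]
}}

```text
time: 30.27
tcp_pos: [471.9, 86.8, 59.8]
orientation: [[-1.0, -0.009, -0.002], [-0.009, 1.0, -0.001], [0.002, -0.001, -1.0]]
force: [-6.5, -0.4, 1.2]
opening: 0.45
grip_force: 62.3
```

Call:
{"op": "servo_tool", "data": {
  "series": [
    [0,0,-0.0004,0,-1],
    [0,0,0,0,-1]
  ]
}}

```text
time: 30.43
tcp_pos: [471.9, 86.8, 60.2]
orientation: [[-1.0, -0.009, -0.002], [-0.009, 1.0, -0.001], [0.002, -0.001, -1.0]]
force: [-5.5, 1.7, -3.2]
opening: 0.446
grip_force: 61.9
```

Call:
{"op": "servo_tool", "data": {
  "series": [
    [-0.001,0,0,0,-1],
    [0,0,0,0,-1],
    [0,0,0,0,-1]
  ]
}}

```text
time: 30.68
tcp_pos: [472.4, 86.7, 60.0]
orientation: [[-1.0, -0.01, -0.003], [-0.01, 1.0, -0.001], [0.003, -0.001, -1.0]]
force: [-7.2, -0.2, -2.3]
opening: 0.447
grip_force: 62.0
```

Call:
{"op": "servo_tool", "data": {
  "series": [
    [-0.0006,0,0,0,-1],
    [0,0,0,0,-1],
    [0,0,0,0,-1],
    [0,0,0,0,-1]
  ]
}}

```text
time: 31.02
tcp_pos: [472.6, 86.7, 60.0]
orientation: [[-1.0, -0.01, -0.004], [-0.01, 1.0, -0.001], [0.004, -0.001, -1.0]]
force: [-9.0, 0.3, -1.2]
opening: 0.451
grip_force: 62.1
```

```bash
python3 - <<'E'
from h import *
im,c,s=grab("w9"); T=np.array(s["tcp_pos"]); print(T,s["force"],s["ft_torque"],s["time"],np.array(s["orientation"])[:,2])
cv2.imwrite("pics/top9.png",snapshot("top")); cv2.imwrite("pics/scene9.png",snapshot("scene")); print(observe()["force"])
E
```

```text
[472.56234941  86.68480936  59.93502754] [-8.84646334  0.508902   -1.19852262] [0.23211941 1.69839757 0.05913868] 31.0667 [-3.87064130e-03 -9.92204780e-04 -9.99992017e-01]
[-9.42572835e+00  6.05723946e-01 -4.79838976e-03]
```

```bash
python3 -c "
from rig import *
s=observe();print(s['tcp_pos'],s['force'],s['time']);print(close_job())"
```

```text
[472.56666795  86.67456504  59.94637161] [-9.42572835e+00  6.05723946e-01 -4.79838976e-03] 31.2167
the job is handed in; nothing more can be done
None
```

I handed the job in at 31 s: the bracket is seated on both pins, two packers are home round the stud, and the still-gripped wedge is tight under the foot at about 9 N. I judged tightness and seating from position and force readings, without a last look at a picture.

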